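Load battery modules into a carrier, lay the retaining bar and clamp it

ROBOT

A 7-joint arm with a two-finger parallel gripper is mounted at the origin on the work surface. World frame = base frame: x ahead of the robot, y to its left, z up, the work surface at z = 0. Lengths are in m, angles in rad, forces in N, time in s.
With the tool pointing down it reaches from about 0.4 to 0.85 m from the base axis. Payload 10.4 kg.
Tool frame: the origin (TCP) lies at the very end of the fingers, on their centre line; the grasp point (between the pads) lies 19 mm behind it; z points along the fingers, y is the line along which they close (so a half turn about z gives the same grasp; the last joint's range is limited). The gripper opens to 87 mm and grips with 3 to 60 N. Pads are 19 mm wide; open, the fingers measure 117 mm over their backs; the gripper's body (75 mm by 190 mm) begins 51 mm behind the grasp point.
Start: joints at [-1.186, 0.332, -0.065, 1.46, 0.022, 1.35, -0.088], TCP at [0.248, 0.574, 0.223] pointing down, gripper open.
Joint ranges: [-2.6, 2.6], [-0.5, 2.12], [-1.47, 1.34], [0.16, 2.42], [-1.27, 4.41], [0.06, 2.06], [-2.6, 2.6]. Speed limits (rad/s): [2.22, 2.22, 2.79, 2.79, 3.14, 3.14, 3.14].

INTERFACE

Orientations are given as a unit quaternion [x, y, z, w].
In Python, from bench import read_state, cams, workorder gives the robot as it stands.
- The arm moves only by the shell command python3 -m crank 'ROWS' [FORCE]. ROWS is text: rows parted by semicolons, each of 5 numbers parted by spaces: the shift along the tool's x, y, z scaled (see below), then the turn about the tool's z scaled (see below), then the opening, from -1 (shut) to 1 (fully open). In form: dx dy dz yaw jaw; .... A call has 1 to 10 rows; each row shifts and turns the commanded pose from where the row before left it, along the tool's axes as they then stand; what a row does not reach is not made up. The controller multiplies each number of a shift by 200 mm and each number of a turn by 90 degrees. A row lasts 1/10 s, in which the tool goes at most 50 mm and 8.59 degrees, less where a joint would pass 70% of its speed; a pose out of reach is approached as far as the arm can. A call with a number of a shift or a turn outside -1 to 1 is refused whole. A call with a gripper value outside its range is refused whole. The fingers move at their own pace and stop on an object; FORCE is the grip in N (left out, the last holds). Time passes only in rows, so rows that do not move let the fingers close. It gives the time, the measured TCP pose, the force, the opening and the grip force at its end, in the units of the state.
- read_state(): the state, without advancing time (a new reading comes with each control period).
- cams.camera(name): name is "scene" or "top" or "wrist"; returns a dict with "img" (480x640x3 uint8, blue, green, red), "K" (3x3 intrinsics, pixels), "xyz" and "attitude" of the camera in the world; the wrist camera has in their place "mount" (4x4, takes a point from camera to tool coordinates, whose origin is the TCP and whose axes are the flange's). Camera axes: x right, y down, z forward; pixel columns grow to the right and rows downward; lengths in m; the calibration is good to about 2 mm. A picture is of the moment at which its call begins: read the wrist's pose just before it. There is no depth.
- workorder.close_job(): hands the job in; it is judged then, once.
The state is a dict: "time": time; "joint_positions": joint angles; "joint_vel": joint speeds; "joint_torque": joint torques, N m; "ee_pos": TCP position; "eef_rot": TCP orientation; "ft_force": force on the tool from outside, world axes, zero at the start; "torque": the same for the moment, N m; "width": finger opening in m; "grip_force": force on a finger pad.
Only numpy, scipy, OpenCV 4.12 (cv2) and the standard library are available. Lean on these libraries where they do the work, as an engineer would, in place of code of your own. Each camera call takes 0.05 s, during which the arm holds its last target. There are 200 camera calls.

TASK

Slide every battery module up out of the slotted white rack and stand each in a bay of its own in the metal carrier, fully down. Then lay the retaining bar centrally along the tops of the carrier's two end posts, bridging the modules, and clip one spring clamp at each end, over the bar and onto the post with its web down on the bar, so that its jaws grip the post. Do not tip a module over or disturb the can, the spanner and the meter.

Things in the scene. Friction and masses are not known exactly. Their poses are not given: they have to be found in the camera images.
- rack: slotted holder, white plastic blocks on a dark plate 140 x 170 mm, fixed to the bench. Origin: underside centre, z up. Four slots run along its own x, centred at y = -60, -20, 20 and 60 mm; each is 18 mm wide and 116 mm long, floor at z = 10, upper edge at z = 55.
- carrier: carrier, fixed to the bench: aluminium base plate 150 x 280 mm. Origin: underside centre, z up. Four bays run along its own x, centred at y = -60, -20, 20 and 60 mm; each is 20 mm wide and 118 mm long between black blocks, floor at z = 8, upper edge of the blocks at z = 38. Two steel end posts stand at y = -115 and y = +115 (x = 0), each 26 mm wide along x, 34 mm along y, flat top at z = 100.
- post_a (a point): centre of the flat top of the carrier's post at its own y = -115; axes as the carrier's
- post_b (a point): centre of the flat top of the carrier's post at its own y = +115; axes as the carrier's
- module_1: grey battery module, a flat plate 110 mm long (its own x) x 14 mm thick (y) x 88 mm tall (z), about 300 g, standing on its long edge in a rack slot. Two small brass terminals near the ends of its top edge, 6 mm high, at x = -44 and 44. Origin: centre of its underside. Three or four modules are there, the others absent.
- module_2: grey battery module, a flat plate 110 mm long (its own x) x 14 mm thick (y) x 88 mm tall (z), about 300 g, standing on its long edge in a rack slot. Two small brass terminals near the ends of its top edge, 6 mm high, at x = -44 and 44. Origin: centre of its underside. Three or four modules are there, the others absent.
- module_3: grey battery module, a flat plate 110 mm long (its own x) x 14 mm thick (y) x 88 mm tall (z), about 300 g, standing on its long edge in a rack slot. Two small brass terminals near the ends of its top edge, 6 mm high, at x = -44 and 44. Origin: centre of its underside. Three or four modules are there, the others absent.
- module_4: grey battery module, a flat plate 110 mm long (its own x) x 14 mm thick (y) x 88 mm tall (z), about 300 g, standing on its long edge in a rack slot. Two small brass terminals near the ends of its top edge, 6 mm high, at x = -44 and 44. Origin: centre of its underside. Three or four modules are there, the others absent.
- bar: retaining bar, bare aluminium, 260 mm long (its own x) x 26 mm wide (y) x 14 mm thick (z), about 250 g, lying flat on the bench. Origin: centre of its underside.
- clamp_a: steel spring clamp, 36 mm long (own x), 95 tall (z), about 160 g, standing on its jaws, flat handles up (free z = 50 to 95), handles apart roughly fore and aft, either way round. Origin: underside. Fixed half at -y: flat upright plate, outer face y = -24, z = 0 to 95; at its foot a 14 mm high pad, inner face y = -10. Hinged half at +y. A web at mid-height joins them.
- clamp_a_web (a point): underside of the clamp's web, at y = 0, z = 42 of the clamp; comes to rest on the bar's top when the clamp is pushed down over it. Between web and pads the inside is at least 34 mm wide, so the 26 mm bar fits; the pads grip the post below the bar with about 7 N once let go.
- clamp_a_grip (a point): point to squeeze the handles: y = 5, z = 74 of the clamp, midway between the handles' outer faces at that height (y = -24 and about 34) at rest. Fully squeezed the outer faces are at y = -24 and 19 (43 mm apart, both upright) and the pad faces at y = -10 and about 30. About 15 N squeezes it fully; the hinge has a stop there.
- clamp_a_jaw (a joint): the clamp's sprung hinge (axis along its x at y = 14, z = 48): 0 = shut, pads 20 mm apart; 0.5 rad = handles fully squeezed, pads 40 mm apart; about 0.15 when it grips a post 26 mm wide
- clamp_b: steel spring clamp, 36 mm long (own x), 95 tall (z), about 160 g, standing on its jaws, flat handles up (free z = 50 to 95), handles apart roughly fore and aft, either way round. Origin: underside. Fixed half at -y: flat upright plate, outer face y = -24, z = 0 to 95; at its foot a 14 mm high pad, inner face y = -10. Hinged half at +y. A web at mid-height joins them.
- clamp_b_web (a point): underside of the clamp's web, at y = 0, z = 42 of the clamp; comes to rest on the bar's top when the clamp is pushed down over it. Between web and pads the inside is at least 34 mm wide, so the 26 mm bar fits; the pads grip the post below the bar with about 7 N once let go.
- clamp_b_grip (a point): point to squeeze the handles: y = 5, z = 74 of the clamp, midway between the handles' outer faces at that height (y = -24 and about 34) at rest. Fully squeezed the outer faces are at y = -24 and 19 (43 mm apart, both upright) and the pad faces at y = -10 and about 30. About 15 N squeezes it fully; the hinge has a stop there.
- clamp_b_jaw (a joint): the clamp's sprung hinge (axis along its x at y = 14, z = 48): 0 = shut, pads 20 mm apart; 0.5 rad = handles fully squeezed, pads 40 mm apart; about 0.15 when it grips a post 26 mm wide
- spray_can: bystander: plain metal can, 60 mm across, 100 mm tall, beyond the work; origin at its underside
- spanner: bystander: steel spanner 170 mm long lying beyond the work; origin at its underside
- meter: bystander: black multimeter 75 x 140 x 35 mm lying beyond the work; origin at its underside
Not all that is in view belongs to the job. Leave any blue or green look-alike of the module_2 alone. Leave any orange look-alike of the module_4 alone.

How it is judged:
On the way, in this order (a step that is already met when the one before it is completed fails the run):
1. every module that is there stands upright, fully down, in a bay of the carrier (x of module_1 in the frame of carrier between -0.012 and 0.012 m and y of module_1 in the frame of carrier between -0.072 and 0.072 m and z of module_1 in the frame of carrier between 0.004 and 0.014 m and angle between each of module_1, module_2, module_3, module_4's own z axis and vertical below 0.12 rad and linear speed of each of module_1, module_2, module_3, module_4 below 0.03 m/s and x of module_2 in the frame of carrier between -0.012 and 0.012 m and y of module_2 in the frame of carrier between -0.072 and 0.072 m and z of module_2 in the frame of carrier between 0.004 and 0.014 m and x of module_3 in the frame of carrier between -0.012 and 0.012 m and y of module_3 in the frame of carrier between -0.072 and 0.072 m and z of module_3 in the frame of carrier between 0.004 and 0.014 m and x of module_4 in the frame of carrier between -0.012 and 0.012 m and y of module_4 in the frame of carrier between -0.072 and 0.072 m and z of module_4 in the frame of carrier between 0.004 and 0.014 m), for 0.2 s.
2. with the modules loaded, the bar lies flat across both posts, along them and central, let go (all of step 1 and x of bar in the frame of carrier between -0.009 and 0.009 m and y of bar in the frame of carrier between -0.02 and 0.02 m and z of bar in the frame of carrier between 0.095 and 0.105 m and angle between the x axis of bar and the y axis of carrier, either way round below 0.08 rad and angle between bar's own x axis and vertical between 1.52 and 1.62 rad and linear speed of bar below 0.03 m/s and contact force between the fingers and bar below 0.2 N), for 0.2 s.
3. a clamp is clipped over the bar onto each post, down on the bar, let go (x of bar in the frame of carrier between -0.009 and 0.009 m and y of bar in the frame of carrier between -0.02 and 0.02 m and z of bar in the frame of carrier between 0.095 and 0.105 m and angle between the x axis of bar and the y axis of carrier, either way round below 0.08 rad and angle between bar's own x axis and vertical between 1.52 and 1.62 rad and linear speed of bar below 0.03 m/s and (((x of clamp_a in the frame of post_a between -0.014 and 0.014 m and y of clamp_a in the frame of post_a between -0.018 and 0.018 m and z of clamp_a in the frame of post_a between -0.036 and -0.018 m and angle between clamp_a's own z axis and vertical below 0.25 rad and angle between the y axis of clamp_a and the x axis of carrier, either way round below 0.3 rad and value of joint clamp_a_jaw between 0.05 and 0.32 rad and contact force between clamp_a and carrier above 1 N and linear speed of clamp_a below 0.03 m/s) and (x of clamp_b in the frame of post_b between -0.014 and 0.014 m and y of clamp_b in the frame of post_b between -0.018 and 0.018 m and z of clamp_b in the frame of post_b between -0.036 and -0.018 m and angle between clamp_b's own z axis and vertical below 0.25 rad and angle between the y axis of clamp_b and the x axis of carrier, either way round below 0.3 rad and value of joint clamp_b_jaw between 0.05 and 0.32 rad and contact force between clamp_b and carrier above 1 N and linear speed of clamp_b below 0.03 m/s)) or ((x of clamp_a in the frame of post_b between -0.014 and 0.014 m and y of clamp_a in the frame of post_b between -0.018 and 0.018 m and z of clamp_a in the frame of post_b between -0.036 and -0.018 m and angle between clamp_a's own z axis and vertical below 0.25 rad and angle between the y axis of clamp_a and the x axis of carrier, either way round below 0.3 rad and value of joint clamp_a_jaw between 0.05 and 0.32 rad and contact force between clamp_a and carrier above 1 N and linear speed of clamp_a below 0.03 m/s) and (x of clamp_b in the frame of post_a between -0.014 and 0.014 m and y of clamp_b in the frame of post_a between -0.018 and 0.018 m and z of clamp_b in the frame of post_a between -0.036 and -0.018 m and angle between clamp_b's own z axis and vertical below 0.25 rad and angle between the y axis of clamp_b and the x axis of carrier, either way round below 0.3 rad and value of joint clamp_b_jaw between 0.05 and 0.32 rad and contact force between clamp_b and carrier above 1 N and linear speed of clamp_b below 0.03 m/s))) and contact force between the fingers and clamp_a below 0.2 N and contact force between the fingers and clamp_b below 0.2 N), for 0.2 s.
At the end, for the whole second after the job is handed in: Modules upright (0.12 rad) on bay floors (6 mm); bar flat on both posts (5 mm up, 9 sideways, 20 lengthwise, 0.08 rad); on each post a clamp gripping it (jaw 0.05-0.32 rad, over 1 N), origin 18-36 mm below the post top, within 14 mm across and 18 along the bar, tilt 0.25, yaw 0.3 rad; all at rest (all of step 1 and x of bar in the frame of carrier between -0.009 and 0.009 m and y of bar in the frame of carrier between -0.02 and 0.02 m and z of bar in the frame of carrier between 0.095 and 0.105 m and angle between the x axis of bar and the y axis of carrier, either way round below 0.08 rad and angle between bar's own x axis and vertical between 1.52 and 1.62 rad and linear speed of bar below 0.03 m/s and (((x of clamp_a in the frame of post_a between -0.014 and 0.014 m and y of clamp_a in the frame of post_a between -0.018 and 0.018 m and z of clamp_a in the frame of post_a between -0.036 and -0.018 m and angle between clamp_a's own z axis and vertical below 0.25 rad and angle between the y axis of clamp_a and the x axis of carrier, either way round below 0.3 rad and value of joint clamp_a_jaw between 0.05 and 0.32 rad and contact force between clamp_a and carrier above 1 N and linear speed of clamp_a below 0.03 m/s) and (x of clamp_b in the frame of post_b between -0.014 and 0.014 m and y of clamp_b in the frame of post_b between -0.018 and 0.018 m and z of clamp_b in the frame of post_b between -0.036 and -0.018 m and angle between clamp_b's own z axis and vertical below 0.25 rad and angle between the y axis of clamp_b and the x axis of carrier, either way round below 0.3 rad and value of joint clamp_b_jaw between 0.05 and 0.32 rad and contact force between clamp_b and carrier above 1 N and linear speed of clamp_b below 0.03 m/s)) or ((x of clamp_a in the frame of post_b between -0.014 and 0.014 m and y of clamp_a in the frame of post_b between -0.018 and 0.018 m and z of clamp_a in the frame of post_b between -0.036 and -0.018 m and angle between clamp_a's own z axis and vertical below 0.25 rad and angle between the y axis of clamp_a and the x axis of carrier, either way round below 0.3 rad and value of joint clamp_a_jaw between 0.05 and 0.32 rad and contact force between clamp_a and carrier above 1 N and linear speed of clamp_a below 0.03 m/s) and (x of clamp_b in the frame of post_a between -0.014 and 0.014 m and y of clamp_b in the frame of post_a between -0.018 and 0.018 m and z of clamp_b in the frame of post_a between -0.036 and -0.018 m and angle between clamp_b's own z axis and vertical below 0.25 rad and angle between the y axis of clamp_b and the x axis of carrier, either way round below 0.3 rad and value of joint clamp_b_jaw between 0.05 and 0.32 rad and contact force between clamp_b and carrier above 1 N and linear speed of clamp_b below 0.03 m/s)))); the robot touches nothing.
It fails at once if the can, spanner or meter is moved more than 30 mm (distance of any of spray_can, spanner, meter from where it was at the start of the episode above 0.03 m).
It fails at once if a module is tipped over (angle between any of module_1, module_2, module_3, module_4's own z axis and vertical above 0.8 rad).
Of module_1, module_2, module_3, module_4 only 3 to 4 are there at a start; the rules pass over those that are not, and their reading is None.
At some moment in a run one of bar, clamp_a, clamp_b may be knocked a few centimetres aside while the robot is not near it.
It also fails if it takes over 210 s, if anything falls off the work surface, if the arm or the gripper's body presses on something with over 40 N, if the wrist force passes 120 N, or if a joint passes its speed limit or range.

## Working session

There is one attempt and no reset: what is moved stays moved. The work goes in short steps, Python scripts to look and compute and a shell command to move; the robot and the scene stay as the last step left them, time stands still between calls to the robot, and variables do not carry over. Pictures are saved under pics/ and viewed, at most 17 in all, crops included, and the job is handed in when it is done.

```bash
ls; mkdir -p pics
cat > h.py <<'E'
import numpy as np, cv2
from bench import read_state, cams, workorder
from scipy.spatial.transform import Rotation as R
def att(c):
    a=np.array(c["attitude"],float)
    return a if a.shape==(3,3) else R.from_quat(a).as_matrix()
def grab(name,fn=None):
    s=read_state(); c=cams.camera(name)
    if name=="wrist":
        T=np.eye(4);T[:3,:3]=R.from_quat(s["eef_rot"]).as_matrix();T[:3,3]=s["ee_pos"]
        M=T@np.array(c["mount"]);c["Rw"]=M[:3,:3];c["o"]=M[:3,3]
    else: c["Rw"]=att(c);c["o"]=np.array(c["xyz"])
    c["K"]=np.array(c["K"])
    if fn: cv2.imwrite("pics/"+fn,c["img"])
    return c
def ray(c,u,v,z):
    d=c["Rw"]@np.linalg.solve(c["K"],[u,v,1.]);return c["o"]+d*(z-c["o"][2])/d[2]
def proj(c,p):
    q=c["K"]@(c["Rw"].T@(np.array(p,float)-c["o"]));return q[:2]/q[2]
def tri(c1,p1,c2,p2):
    A=[];b=[]
    for c,p in((c1,p1),(c2,p2)):
        d=c["Rw"]@np.linalg.solve(c["K"],[*p,1.]);d/=np.linalg.norm(d)
        P=np.eye(3)-np.outer(d,d);A.append(P);b.append(P@c["o"])
    return np.linalg.lstsq(np.vstack(A),np.hstack(b),rcond=None)[0]
E
python3 - <<'E'
from h import *
s=read_state();print({k:np.round(v,3) for k,v in s.items()})
for n in("scene","top"):
    c=grab(n,n+"0.png");print(n,c["o"],c["K"][0],c["K"][1],c["Rw"].round(3))
c=grab("wrist","w0.png");print(c["K"],np.round(c["mount"],3))
E
```

```text
pics
{'time': np.float64(0.0), 'joint_positions': array([-1.186,  0.333, -0.065,  1.461,  0.022,  1.35 , -0.089]), 'joint_vel': array([-0.   , -0.   , -0.001, -0.001, -0.   ,  0.001, -0.   ]), 'joint_torque': array([ 1.0000e-03, -6.2325e+01,  2.6000e-02, -3.8989e+01, -6.1000e-02,
        4.0000e-02,  0.0000e+00]), 'ee_pos': array([0.248, 0.573, 0.222]), 'eef_rot': array([ 0.202,  0.979, -0.001, -0.   ]), 'ft_force': array([-0.213,  0.649,  0.206]), 'torque': array([ 0.04 ,  0.034, -0.034]), 'grip_force': np.float64(0.0), 'width': np.float64(0.087)}
scene [1.25810045 0.28034623 0.741177  ] [467.07180395   0.         316.78902291] [  0.         467.07180395 236.20841128] [[-0.414  0.578 -0.703]
 [ 0.91   0.254 -0.327]
 [-0.011 -0.775 -0.631]]
top [ 0.4240087  -0.02562921  1.19194216] [582.87298007   0.         317.97995829] [  0.         582.87298007 236.37994288] [[-0.014 -0.993  0.114]
 [-1.     0.013 -0.009]
 [ 0.008 -0.114 -0.993]]
[[385.05065329   0.         323.11600007]
 [  0.         385.05065329 241.51717123]
 [  0.           0.           1.        ]] [[ 0.    -0.953 -0.303  0.084]
 [ 1.     0.001 -0.    -0.001]
 [ 0.    -0.303  0.953 -0.163]
 [ 0.     0.     0.     1.   ]]
```

View pics/top0.png

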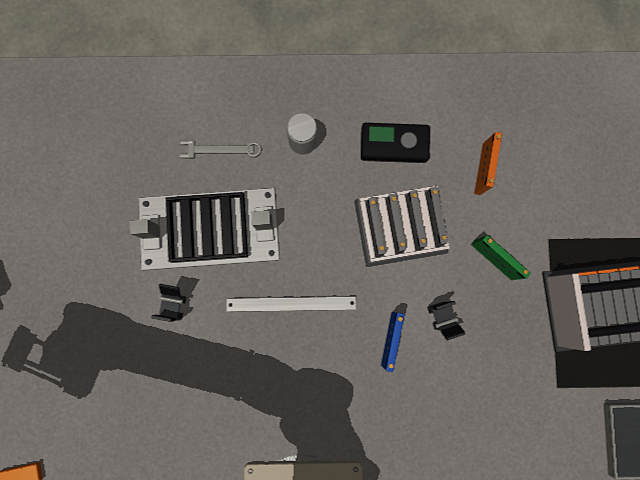

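View pics/scene0.png

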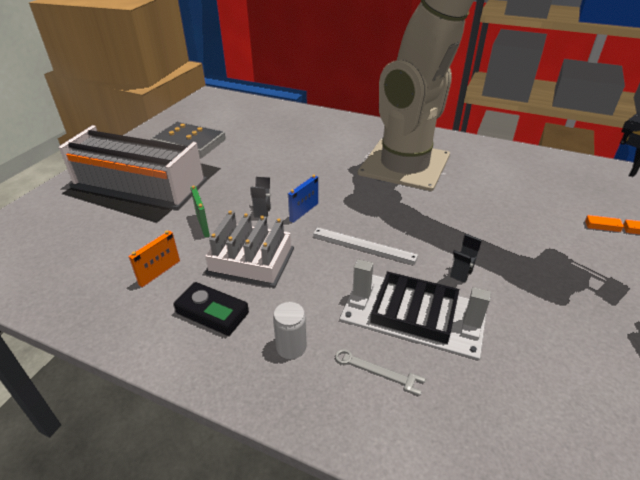

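The top view shows the carrier near (208,228) and the rack near (403,226). In the rack are grey modules with brass terminals. The bar is at (291,303) and the clamps at (170,302) and (446,315). The look-alikes are blue (394,338), green (500,255) and orange (489,163), all outside the rack, so they stay put. The grey ones standing in the rack fit the description, and I'll confirm this in one enlarged crop.

Run:
```python
from h import *
t=grab("top");im=t["img"]
a=cv2.resize(im[180:350,345:475],None,fx=3,fy=3,interpolation=cv2.INTER_CUBIC)
b=cv2.resize(im[180:350,125:285],None,fx=2.5,fy=3,interpolation=cv2.INTER_CUBIC)
cv2.imwrite("pics/crop1.png",np.hstack([a,b]))
s=grab("scene")
for c,n,roi in((t,"top",(345,180,460,270)),(s,"scene",(200,195,300,290))):
    h=cv2.cvtColor(c["img"],cv2.COLOR_BGR2HSV);m=cv2.inRange(h,(12,90,90),(30,255,255))
    nn,_,st,ce=cv2.connectedComponentsWithStats(m)
    for i in range(1,nn):
        x,y=ce[i]
        if roi[0]<x<roi[2] and roi[1]<y<roi[3] and st[i,4]>3: print(n,ce[i].round(1),st[i,4],ray(c,x,y,.104).round(3))
```

```text
top [434.8 191.8] 19 [ 0.631 -0.259  0.104]
top [414.3 195.2] 20 [ 0.625 -0.22   0.104]
top [393.6 198.4] 16 [ 0.619 -0.18   0.104]
top [372.9 202.1] 18 [ 0.613 -0.141  0.104]
top [443.6 237. ] 17 [ 0.544 -0.272  0.104]
top [422.9 240.6] 17 [ 0.538 -0.233  0.104]
top [402. 244.] 19 [ 0.532 -0.193  0.104]
top [381.  247.5] 16 [ 0.526 -0.154  0.104]
scene [229.8 212. ] 10 [ 0.549 -0.27   0.104]
scene [245.4 214.6] 13 [ 0.543 -0.232  0.104]
scene [261.6 216.9] 15 [ 0.536 -0.193  0.104]
scene [278.4 219.5] 11 [ 0.529 -0.154  0.104]
scene [213.1 234.6] 11 [ 0.634 -0.258  0.104]
scene [229.6 237.8] 14 [ 0.629 -0.219  0.104]
scene [246.8 240.7] 12 [ 0.623 -0.18   0.104]
scene [265.  243.8] 10 [ 0.616 -0.139  0.104]
```

View pics/crop1.png

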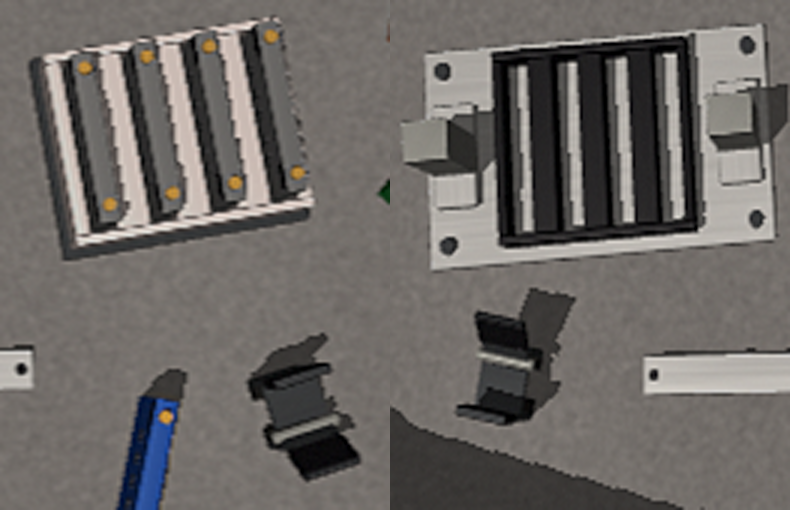

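All four rack modules are grey with brass terminals, at top-view pixels (383,225), (404,219), (425,216) and (439,214), so these are the ones meant. The blue, green and orange plates outside the rack stay. Next come coarse poses.

```bash
cat >> h.py <<'E'
def blobs(c,lo,hi,roi,amin=4,amax=1e9,sp=cv2.COLOR_BGR2HSV):
    m=cv2.inRange(cv2.cvtColor(c["img"],sp),lo,hi);x0,y0,x1,y1=roi
    n,_,st,ce=cv2.connectedComponentsWithStats(np.ascontiguousarray(m[y0:y1,x0:x1]))
    return [(ce[i]+[x0,y0],st[i,4]) for i in range(1,n) if amin<=st[i,4]<=amax]
def go(x,y,z=None,axis=None):
    """shift numbers to reach world x,y,z with tool y axis along angle axis(mod pi); rotate first"""
    s=read_state();Rm=R.from_quat(s["eef_rot"]).as_matrix();p=s["ee_pos"]
    a=np.arctan2(Rm[1,1],Rm[0,1]);dy=0
    if axis is not None: dy=(axis-a+np.pi/2)%np.pi-np.pi/2
    R2=R.from_euler("z",dy).as_matrix()@Rm
    d=R2.T@(np.array([x,y,p[2] if z is None else z])-p)/.2
    print("yaw",round(-np.degrees(dy)/90,4),"(other %.3f)"%(-np.degrees(dy-np.sign(dy)*np.pi)/90),"shift",d.round(4),"q7",s["joint_positions"][6].round(2),"axis now",a.round(3),"p",np.round(p,4),"tilt",Rm[2].round(4))
E
python3 - <<'E'
from h import *
t=grab("top");s=grab("scene")
T=[[434.8,191.8],[414.3,195.2],[393.6,198.4],[372.9,202.1],[443.6,237],[422.9,240.6],[402,244],[381,247.5]]
S=[[213.1,234.6],[229.6,237.8],[246.8,240.7],[265,243.8],[229.8,212],[245.4,214.6],[261.6,216.9],[278.4,219.5]]
P=np.array([tri(t,a,s,b) for a,b in zip(T,S)]);print(P.round(4))
c=P.mean(0);v=(P[:4]-P[4:]).mean(0);print("rack c",c.round(4),"ang module x",np.arctan2(v[1],v[0]).round(4),"len",np.linalg.norm(v))
g=cv2.COLOR_BGR2GRAY
for c,r in((t,(135,180,285,275)),(s,(335,255,495,360)),(t,(220,285,360,320)),(s,(300,220,430,265))):
    for b,n in blobs(c,0,75,r,4,60,g): print(r[:2],b.round(1),n,ray(c,*b,.008).round(4),ray(c,*b,.014).round(4))
print(t["Rw"][2])
q=np.float64([[139,198.3],[275,188.3],[279,260],[141.8,269.3]])
Q=np.array([ray(t,*p,.008) for p in q]);print(Q.round(4),Q.mean(0))
print([ray(t,*p,.1).round(3) for p in ((140,227),(262,217))])
E
```

```text
[[ 0.6318 -0.2599  0.1015]
 [ 0.626  -0.221   0.1009]
 [ 0.6201 -0.1812  0.1016]
 [ 0.6132 -0.1411  0.1012]
 [ 0.545  -0.2732  0.1006]
 [ 0.5388 -0.2342  0.1004]
 [ 0.5328 -0.1945  0.1016]
 [ 0.5266 -0.1545  0.102 ]]
rack c [ 0.5793 -0.2074  0.1012] ang module x 0.1521 len 0.08797378526987325
(135, 180) [267.6 194.6] 27 [0.6477 0.0659 0.008 ] [0.6466 0.0654 0.014 ]
(135, 180) [275. 197.] 7 [0.6424 0.0506 0.008 ] [0.6413 0.0503 0.014 ]
(135, 180) [145.7 203.3] 29 [0.6326 0.3161 0.008 ] [0.6316 0.3144 0.014 ]
(135, 180) [215.3 227.4] 54 [0.5809 0.173  0.008 ] [0.5801 0.172  0.014 ]
(135, 180) [175.9 223.5] 44 [0.5899 0.2535 0.008 ] [0.5891 0.2521 0.014 ]
(135, 180) [274.  237.5] 4 [0.5585 0.0531 0.008 ] [0.5579 0.0527 0.014 ]
(135, 180) [271.4 252.5] 23 [0.5279 0.0586 0.008 ] [0.5274 0.0582 0.014 ]
(135, 180) [148.3 261.4] 30 [0.5129 0.3084 0.008 ] [0.5125 0.3067 0.014 ]
(135, 180) [262.5 261. ] 6 [0.5108 0.0767 0.008 ] [0.5103 0.0762 0.014 ]
(135, 180) [235.5 263. ] 4 [0.5074 0.1316 0.008 ] [0.507  0.1308 0.014 ]
(135, 180) [249.5 262. ] 4 [0.5091 0.1032 0.008 ] [0.5086 0.1025 0.014 ]
[... 353 characters left out ...]
82 0.014 ]
(335, 255) [472.3 349.1] 15 [0.633  0.3139 0.008 ] [0.6381 0.3136 0.014 ]
(220, 285) [337.9 295.8] 48 [ 0.4383 -0.0754  0.008 ] [ 0.4382 -0.0752  0.014 ]
(220, 285) [351.8 302.5] 10 [ 0.4244 -0.1032  0.008 ] [ 0.4244 -0.1028  0.014 ]
(220, 285) [230.1 304.3] 9 [0.4241 0.1422 0.008 ] [0.4241 0.1414 0.014 ]
(220, 285) [323.5 310. ] 8 [ 0.4102 -0.0458  0.008 ] [ 0.4103 -0.0457  0.014 ]
(220, 285) [257.5 311. ] 8 [0.41   0.0871 0.008 ] [0.4101 0.0865 0.014 ]
[ 0.00780834 -0.11396388 -0.99345421]
[[0.6432 0.33   0.008 ]
 [0.6607 0.0505 0.008 ]
 [0.5124 0.0432 0.008 ]
 [0.4971 0.3212 0.008 ]] [0.57833054 0.18623463 0.008     ]
[array([0.571, 0.299, 0.1  ]), array([0.587, 0.069, 0.1  ])]
```

```bash
python3 -c "
from h import *
go(.55,.19,.25,1.631)"
```

```text
yaw -0.2979 (other 1.702) shift [-1.3929 -2.006  -0.1376] q7 -0.09 axis now 1.163 p [0.2478 0.5737 0.2224] tilt [ 0.e+00 -3.e-04 -1.e+00]
```

```bash
python3 -m crank '0 0 -0.07 -0.075 1;0 0 -0.07 -0.075 1;0 0 0 -0.075 1;0 0 0 -0.073 1;-0.14 -0.2 0 0 1;-0.14 -0.2 0 0 1;-0.14 -0.2 0 0 1;-0.14 -0.2 0 0 1;-0.14 -0.2 0 0 1;-0.14 -0.2 0 0 1' 30
python3 -m crank '-0.14 -0.2 0 0 1;-0.14 -0.2 0 0 1;-0.14 -0.2 0 0 1;-0.13 -0.2 0 0 1;0 0 0 0 -0.3;0 0 0 0 -0.3;0 0 0 0 -0.3'
python3 - <<'E'
from h import *
c=grab("wrist","w1.png");np.save("w1.npy",c,allow_pickle=True)
go(.55,.19,.25,1.631);print(read_state()["time"],read_state()["width"])
E
```

```text
time: 1.35
ee_pos: [0.431, 0.3426, 0.2508]
eef_rot: [-0.03, 1.0, 0.0, 0.0]
ft_force: [1.5, 1.0, -0.2]
width: 0.0873
grip_force: 0.0
time: 2.05
ee_pos: [0.5489, 0.1924, 0.2505]
eef_rot: [-0.031, 1.0, 0.0, -0.0]
ft_force: [-0.4, 0.7, 0.1]
width: 0.0703
grip_force: 0.0
yaw 0.0015 (other -1.999) shift [-0.0052 -0.0139  0.0027] q7 1.25 axis now 1.633 p [0.5488 0.1927 0.2505] tilt [ 2.e-04  6.e-04 -1.e+00]
2.1 0.0666861725363915
```

View pics/w1.png

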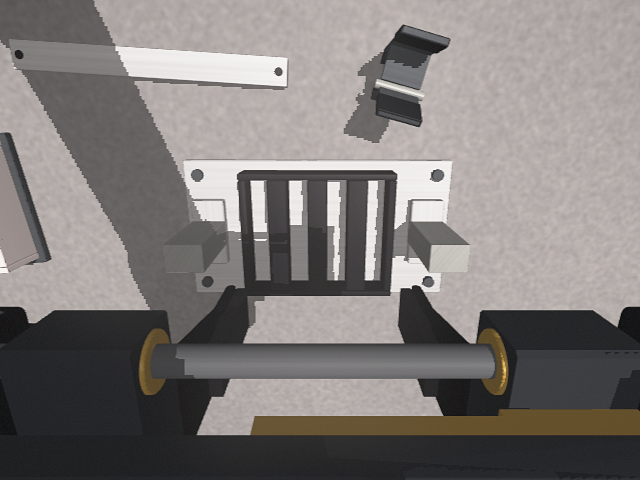

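The wrist view shows the carrier. Bolts are at (197,175), (437,175), (207,281) and (428,281), and the post tops near (183,258) and (449,258). One clamp is at (405,75).

Run:
```python
from h import *
c=np.load("w1.npy",allow_pickle=True).item();t=grab("top")
B=[]
for b,n in blobs(c,0,80,(185,160,455,292),15,200,cv2.COLOR_BGR2GRAY):
    p=ray(c,*b,.008);print(b.round(1),n,p.round(4))
W=[(197,175),(437,175),(207,281.5),(428,281.5)];Tt=[(148.3,261.4),(271.4,252.5),(145.7,203.3),(267.6,194.6)]
# W: left in wrist = smaller y
for w,k in zip(W,[(271.4,252.5),(148.3,261.4),(267.6,194.6),(145.7,203.3)]):
    print("tri",tri(c,w,t,k).round(4))
# post top edges in gray
g=cv2.cvtColor(c["img"],cv2.COLOR_BGR2GRAY)
print(g[258,155:225]);print(g[258,412:480]);print(g[236:282,183]);print(g[236:282,449])
# bays: along row 195 block/gap transitions
print(g[200,232:402])
```

```text
[425.  262.2] 31 [0.6103 0.3102 0.008 ]
[207.1 281.1] 94 [0.6486 0.0654 0.008 ]
[425.6 278.1] 18 [0.6294 0.3136 0.008 ]
[412.3 289.2] 88 [0.644  0.3003 0.008 ]
tri [0.528  0.0586 0.0091]
tri [0.5129 0.3086 0.008 ]
tri [0.6475 0.0659 0.0109]
tri [0.6319 0.3154 0.0116]
[ 99  98  99  97  97  98  98  99  98 100 105 106 107 106 106 106 105 105
 106 106 105 105 104 105 105 106 106 105 103 105 107 107 106 105 106 108
 109 106 107 107 107 108 107 108 109 109 107 100  84  82  82  82  82  83
  84  84  85  83  82  94 116 134 131 130 132 132 131 129 129 129]
[239 240 240 239 238 241 227 139  75  82  82  84  83  83  83  82  80 100
 158 196 197 198 196 194 197 197 196 194 195 196 194 193 193 194 197 196
 195 195 196 197 198 198 195 194 198 201 199 199 200 197 198 196 197 201
 198 198 190 173 177 176 174 175 172 173 176 180 182 182]
[ 91  90  90  90  91  91  90  90  89 105 106 105 105 106 104 106 106 106
 107 106 106 104 103 106 105 107 108 107 106 105 105 105 106 107 107 105
 120  96  99 100 100 102 100  99 100  99]
[106 108 104 105 106 107 107 105  92 199 199 199 198 198 197 193 193 196
 196 199 196 195 195 195 196 197 196 196 194 192 196 201 197 197 198 199
 175 179 178 175 174 173 178 183 182 179]
[232 231 232 232 233 237 214  62  65  69  74  80  79  71  62  59  61  60
  52 134 220 235 233 232 233 232 232 232 232 233 233 236 218 126 119  80
  67  71  71  71  71  73  70  71  73  74  74  74  74  74  75  76  76  71
  64  57  48 174 241 234 233 233 233 232 233 233 233 233 234 237 218 124
 130 133 126  95  64  71  71  72  72  74  74  74  74  75  75  78  77  78
  78  77  80  76  56 176 241 235 234 234 234 234 234 234 234 234 235 238
 221 124 130 130 132 120  76  56  63  71  77  75  77  76  78  77  77  78
  78  77  79  79  80  80  78  77  68 136 225 238 235 235 235 235 235 236
 240 222 123 130 130 132 133 115  59  53  52  55  56  66  72  70  72  70
  62  97 201 241 237 237 237 237]
```

Run:
```python
from h import *
c=np.load("w1.npy",allow_pickle=True).item()
P=[ray(c,*p,.1) for p in((184,258.3),(449,258.3))];print(np.round(P,4),np.linalg.norm(P[1]-P[0]),(P[0]+P[1])/2)
d=P[1]-P[0];print(np.arctan2(d[1],d[0]))
B=np.array([ray(c,*p,.008) for p in((197.2,175),(437,175),(207.1,281.1),(428.3,281.3))]);print(B.round(4),B.mean(0))
T=np.array([[.5279,.0586],[.5129,.3084],[.6477,.0659],[.6326,.3161]]);print(T.mean(0))
ce=np.array([.58,.1873]);u=np.array([np.cos(1.631),np.sin(1.631)])
for k in(-.06,-.02,.02,.06): print("bay",(ce+k*u).round(4))
go(.5699,-.1478,.25,.152+np.pi/2)
```

```text
[[0.5867 0.0735 0.1   ]
 [0.5724 0.3023 0.1   ]] 0.22922479270436588 [0.57954277 0.18792394 0.1       ]
1.633109604316959
[[0.5284 0.0584 0.008 ]
 [0.5128 0.3089 0.008 ]
 [0.6486 0.0653 0.008 ]
 [0.6331 0.3172 0.008 ]] [0.58074004 0.18748264 0.008     ]
[0.580275 0.18725 ]
bay [0.5836 0.1274]
bay [0.5812 0.1673]
bay [0.5788 0.2073]
bay [0.5764 0.2472]
yaw -0.0568 (other 1.943) shift [ 0.1534 -1.6992  0.0019] q7 1.25 axis now 1.634 p [0.5488 0.1928 0.2506] tilt [ 2.e-04  6.e-04 -1.e+00]
```

```bash
python3 -m crank '0 0 0 -0.057 -0.3;0.017 -0.189 0 0 -0.3;0.017 -0.189 0 0 -0.3;0.017 -0.189 0 0 -0.3;0.017 -0.189 0 0 -0.3;0.017 -0.189 0 0 -0.3;0.017 -0.189 0 0 -0.3;0.017 -0.189 0 0 -0.3;0.017 -0.189 0 0 -0.3;0.017 -0.187 0 0 -0.3'
python3 -m crank '0 0 0 0 -0.3;0 0 0.1 0 -0.3;0 0 0 0 -0.3'
python3 - <<'E'
from h import *
c=grab("wrist","w2.png");np.save("w2.npy",c,allow_pickle=True)
for b,n in blobs(c,(12,90,90),(30,255,255),(0,0,640,330),6,400): print(b.round(1),n,ray(c,*b,.104).round(4))
go(.5699,-.1478,.065,.152+np.pi/2);print(read_state()["time"],read_state()["width"])
E
```

```text
time: 3.15
ee_pos: [0.5701, -0.1495, 0.2507]
eef_rot: [-0.076, 0.997, 0.0, 0.0]
ft_force: [0.1, 0.1, -0.7]
width: 0.0303
grip_force: 0.0
time: 3.45
ee_pos: [0.5691, -0.1475, 0.2284]
eef_rot: [-0.076, 0.997, 0.001, -0.002]
ft_force: [-0.1, 1.4, -0.2]
width: 0.0306
grip_force: 0.0
[ 49.6 149. ] 143 [ 0.5358 -0.3542  0.104 ]
[163.1 177.1] 118 [ 0.5438 -0.2721  0.104 ]
[216.5 177.5] 113 [ 0.5382 -0.2329  0.104 ]
[270.  177.5] 103 [ 0.5321 -0.1937  0.104 ]
[323.4 177. ] 102 [ 0.5257 -0.1544  0.104 ]
[ 99.7 262. ] 7 [ 0.6192 -0.32    0.104 ]
[103.2 266.8] 6 [ 0.6229 -0.3174  0.104 ]
[176.7 285.5] 106 [ 0.6303 -0.2587  0.104 ]
[225.9 285.7] 100 [ 0.6245 -0.2193  0.104 ]
[274.8 282.7] 43 [ 0.6159 -0.1804  0.104 ]
[323.7 285.1] 97 [ 0.612 -0.141  0.104]
yaw -0.0001 (other 2.000) shift [-0.0034 -0.0022  0.8234] q7 1.98 axis now 1.723 p [ 0.5695 -0.1476  0.2297] tilt [ 0.002   0.0012 -1.    ]
3.5 0.030253151257708118
```

View pics/w2.png

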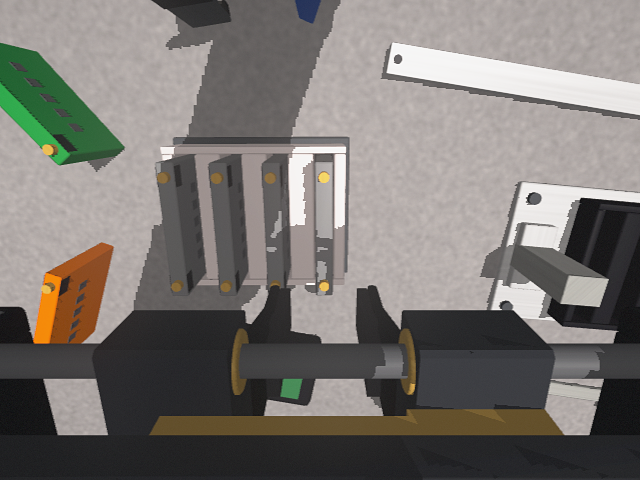

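The view shows the four grey modules in the rack, with terminals in row 177 at columns 163, 216, 270 and 323, next to the look-alikes. The fingers straddle the rightmost module. Descending now.

```bash
python3 -m crank '0 0 0.16 0 -0.3;0 0 0.16 0 -0.3;0 0 0.16 0 -0.3;0 0 0.16 0 -0.3;0 0 0.1 0 -0.3;0 0 0.08 0 -0.3;0 0 0 0 -1;0 0 0 0 -1;0 0 0 0 -1' 30
python3 -m crank '0 0 -0.05 0 -1;0 0 -0.1 0 -1;0 0 -0.15 0 -1;0 0 -0.2 0 -1;0 0 -0.18 0 -1;0 0 0 0 -1'
python3 -c "
from h import *
go(.5764,.2472,.2,1.632)"
```

```text
time: 4.4
ee_pos: [0.5709, -0.149, 0.0681]
eef_rot: [-0.075, 0.997, 0.0, 0.001]
ft_force: [-0.2, 4.8, -1.0]
width: 0.0141
grip_force: 19.2
time: 5.0
ee_pos: [0.5724, -0.1503, 0.2093]
eef_rot: [-0.075, 0.997, -0.001, 0.005]
ft_force: [0.8, -0.1, -1.9]
width: 0.0137
grip_force: 29.9
yaw 0.0561 (other -1.944) shift [-0.1411  1.9826  0.0429] q7 1.99 axis now 1.72 p [ 0.5724 -0.1503  0.2093] tilt [-0.0093 -0.0024 -1.    ]
```

```bash
python3 -m crank '-0.014 0.19 0 0.056 -1;-0.014 0.199 0 0 -1;-0.014 0.199 0 0 -1;-0.014 0.199 0 0 -1;-0.014 0.199 0 0 -1;-0.014 0.199 0 0 -1;-0.014 0.199 0 0 -1;-0.014 0.199 0 0 -1;-0.014 0.199 0 0 -1;-0.014 0.199 0 0 -1'
python3 -m crank '0 0 0 0 -1;0 0 0 0 -1;0 0 0 0 -1'
python3 - <<'E'
from h import *
go(.5764,.2472,.2,1.632);c=grab("wrist","w3.png")
for b,n in blobs(c,(12,90,90),(30,255,255),(200,0,440,330),6,400):
    p=ray(c,*b,.198+.0);print(b.round(1),n,p.round(4))
go(.5764,.2472,.2,1.632)
s=read_state();print(s["width"],s["ft_force"])
E
```

```text
time: 6.0
ee_pos: [0.5696, 0.2491, 0.2028]
eef_rot: [-0.031, 1.0, -0.0, 0.0]
ft_force: [0.4, -1.0, -1.4]
width: 0.0141
grip_force: 29.9
time: 6.3
ee_pos: [0.5703, 0.2463, 0.2027]
eef_rot: [-0.03, 1.0, -0.0, 0.0]
ft_force: [0.1, 0.3, -1.6]
width: 0.0137
grip_force: 29.9
yaw -0.0006 (other 1.999) shift [-0.0309  0.0027  0.0133] q7 1.2 axis now 1.631 p [0.5703 0.2463 0.2027] tilt [-1.e-04 -8.e-04 -1.e+00]
yaw -0.0009 (other 1.999) shift [-0.0303  0.0038  0.0137] q7 1.2 axis now 1.631 p [0.5704 0.2461 0.2027] tilt [-2.e-04 -6.e-04 -1.e+00]
0.013625947869159005 [-0.17457844 -0.82167344 -2.0501014 ]
```

Run:
```python
from h import *
c=grab("wrist")
for b,n in blobs(c,(12,90,90),(30,255,255),(200,0,440,300),6,3000): print(b.round(1),n,ray(c,*b,.241).round(4))
```

```text
[322.5 236.5] 506 [0.524  0.2425 0.241 ]
```

```bash
python3 -m crank '-0.042 0.008 0 0 -1;0 0 0.2 0 -1;0 0 0.2 0 -1;0 0 0.1 0 -1;0 0 0.06 0 -1;0 0 0.06 0 -1;0 0 0.05 0 -1;0 0 0.02 0 -1;0 0 0 0 -1'
python3 -c "
from h import *
s=read_state();print(s['ee_pos'],s['ft_force'])"
```

```text
time: 7.3
ee_pos: [0.5789, 0.2504, 0.066]
eef_rot: [-0.031, 1.0, 0.001, 0.001]
ft_force: [-3.0, -0.6, 2.9]
width: 0.0137
grip_force: 30.0
[0.57886592 0.2503912  0.06597976] [-2.97323713 -0.62752494  2.94841181]
```

```bash
python3 -m crank '0 0 0 0 -0.33;0 0 0 0 -0.33;0 0 0 0 -0.33;0 0 -0.1 0 -0.33;0 0 -0.2 0 -0.33;0 0 -0.2 0 -0.33;0 0 -0.2 0 -0.33;0 0 0 0 -0.33'
python3 - <<'E'
from h import *
c=grab("wrist","w4.png");np.save("w4.npy",c,allow_pickle=True)
for b,n in blobs(c,(12,90,90),(30,255,255),(200,0,640,330),6,3000): print(b.round(1),n,ray(c,*b,.102).round(4))
go(.5755,-.1872,.2,.152+np.pi/2)
E
```

```text
time: 8.1
ee_pos: [0.581, 0.2509, 0.2112]
eef_rot: [-0.031, 1.0, 0.002, 0.005]
ft_force: [0.6, 0.1, 0.4]
width: 0.0296
grip_force: 0.0
[321.7 172.6] 116 [0.5335 0.2467 0.102 ]
[321.9 286.5] 106 [0.6205 0.2522 0.102 ]
yaw -0.0575 (other 1.943) shift [ 0.3534 -2.1599  0.0321] q7 1.2 axis now 1.632 p [0.5799 0.2505 0.208 ] tilt [-0.0055  0.0027 -1.    ]
```

```bash
python3 -m crank '0.03 -0.19 0 -0.057 -0.33;0.032 -0.197 0 0 -0.33;0.032 -0.197 0 0 -0.33;0.032 -0.197 0 0 -0.33;0.032 -0.197 0 0 -0.33;0.032 -0.197 0 0 -0.33;0.032 -0.197 0 0 -0.33;0.032 -0.197 0 0 -0.33;0.032 -0.197 0 0 -0.33;0.032 -0.197 0 0 -0.33'
python3 -m crank '0.032 -0.197 0 0 -0.33;0 0 0 0 -0.33;0 0 0 0 -0.33'
python3 -c "
from h import *
go(.5755,-.1872,.066,.152+np.pi/2)"
```

```text
time: 9.15
ee_pos: [0.5705, -0.1491, 0.2035]
eef_rot: [-0.076, 0.997, 0.0, -0.001]
ft_force: [1.4, -0.4, 0.9]
width: 0.0293
grip_force: 0.0
time: 9.45
ee_pos: [0.5702, -0.1884, 0.2034]
eef_rot: [-0.075, 0.997, 0.0, -0.001]
ft_force: [0.4, 0.5, -0.5]
width: 0.0291
grip_force: 0.0
yaw -0.0018 (other 1.998) shift [-0.0281  0.0014  0.687 ] q7 2.06 axis now 1.72 p [ 0.5702 -0.1884  0.2034] tilt [ 1.5e-03  4.0e-04 -1.0e+00]
```

```bash
python3 -m crank '-0.028 0.001 0.1 -0.002 -0.33;0 0 0.16 0 -0.33;0 0 0.16 0 -0.33;0 0 0.14 0 -0.33;0 0 0.08 0 -0.33;0 0 0.047 0 -0.33;0 0 0 0 -0.33;0 0 0 0 -1;0 0 0 0 -1;0 0 0 0 -1' 30
python3 -m crank '0 0 -0.05 0 -1;0 0 -0.1 0 -1;0 0 -0.15 0 -1;0 0 -0.2 0 -1;0 0 -0.18 0 -1;0 0 0 0 -1;0 0 0 0 -1'
python3 -c "
from h import *
go(.5805,.2073,.2,1.632)"
```

```text
time: 10.45
ee_pos: [0.577, -0.1866, 0.0682]
eef_rot: [-0.077, 0.997, -0.0, 0.001]
ft_force: [-1.1, 2.6, 4.4]
width: 0.0135
grip_force: 30.0
time: 11.15
ee_pos: [0.5765, -0.1866, 0.204]
eef_rot: [-0.077, 0.997, -0.0, 0.001]
ft_force: [-1.3, 0.4, -3.4]
width: 0.0138
grip_force: 30.0
yaw 0.0593 (other -1.941) shift [-0.1404  1.9648  0.02  ] q7 2.06 axis now 1.725 p [ 0.5765 -0.1866  0.204 ] tilt [-1.6e-03 -2.0e-04 -1.0e+00]
```

```bash
python3 -m crank '-0.014 0.19 0 0.058 -1;-0.016 0.197 0 0 -1;-0.016 0.197 0 0 -1;-0.016 0.197 0 0 -1;-0.016 0.197 0 0 -1;-0.016 0.197 0 0 -1;-0.016 0.197 0 0 -1;-0.016 0.197 0 0 -1;-0.016 0.197 0 0 -1;-0.016 0.197 0 0 -1'
python3 -m crank '0 0 0 0 -1;0 0 0 0 -1;0 0 0 0 -1'
python3 - <<'E'
from h import *
c=grab("wrist");z=read_state()["ee_pos"][2]+.036
for b,n in blobs(c,(12,90,90),(30,255,255),(200,0,440,300),6,3000): 
    p=ray(c,*b,z);print(b.round(1),n,p.round(4),"centre",p[:2]+.044*np.array([np.cos(.061),np.sin(.061)]))
go(.5788,.2073,.066,1.632)
E
```

```text
time: 12.15
ee_pos: [0.5784, 0.2084, 0.2014]
eef_rot: [-0.032, 0.999, -0.001, -0.001]
ft_force: [0.2, -0.4, -2.6]
width: 0.0137
grip_force: 30.0
time: 12.45
ee_pos: [0.5793, 0.2056, 0.2021]
eef_rot: [-0.031, 1.0, -0.001, -0.001]
ft_force: [0.2, -0.6, -2.7]
width: 0.0135
grip_force: 30.0
[388.3 182.5] 123 [0.5137 0.2224 0.2385] centre [0.55763158 0.22504958]
[322.7 237. ] 503 [0.5337 0.202  0.2385] centre [0.57762021 0.20470358]
[381.9 296.4] 67 [0.5547 0.2247 0.2385] centre [0.5986011  0.22739525]
yaw 0.0001 (other -2.000) shift [0.0021 0.0102 0.6824] q7 1.27 axis now 1.632 p [0.5795 0.2054 0.2025] tilt [ 0.001 -0.001 -1.   ]
```

```bash
python3 -m crank '-0.004 0.012 0 0 -1;0 0 0.2 0 -1;0 0 0.2 0 -1;0 0 0.1 0 -1;0 0 0.06 0 -1;0 0 0.06 0 -1;0 0 0.05 0 -1;0 0 0.015 0 -1;0 0 0 0 -1'
python3 -m crank '0 0 0 0 -0.33;0 0 0 0 -0.33;0 0 0 0 -0.33;0 0 -0.1 0 -0.33;0 0 -0.2 0 -0.33;0 0 -0.2 0 -0.33;0 0 -0.2 0 -0.33;0 0 0 0 -0.33;0 0 0 0 -0.33'
python3 - <<'E'
from h import *
c=grab("wrist");np.save("w5.npy",c,allow_pickle=True)
for b,n in blobs(c,(12,90,90),(30,255,255),(200,0,640,330),6,3000): print(b.round(1),n,ray(c,*b,.102).round(4))
go(.5812,-.2265,.2,.152+np.pi/2)
E
```

```text
time: 13.4
ee_pos: [0.5806, 0.2097, 0.0667]
eef_rot: [-0.032, 0.999, 0.0, 0.0]
ft_force: [-0.3, 1.0, -1.7]
width: 0.0139
grip_force: 30.0
time: 14.3
ee_pos: [0.5807, 0.2098, 0.2073]
eef_rot: [-0.032, 0.999, 0.001, 0.001]
ft_force: [-0.7, -0.5, -1.3]
width: 0.029
grip_force: 0.0
[322.7 177.6] 118 [0.5354 0.2061 0.102 ]
[381.2 178.5] 122 [0.5334 0.2466 0.102 ]
[322.8 292.5] 107 [0.6225 0.2117 0.102 ]
[378.1 292.2] 37 [0.6196 0.2537 0.102 ]
yaw -0.0563 (other 1.944) shift [ 0.3243 -2.1563  0.029 ] q7 1.27 axis now 1.634 p [0.58   0.2096 0.2058] tilt [ 1.e-04  1.e-04 -1.e+00]
```

```bash
python3 -m crank '0.027 -0.19 0 -0.057 -0.33;0.027 -0.197 0 0 -0.33;0.027 -0.197 0 0 -0.33;0.027 -0.197 0 0 -0.33;0.027 -0.197 0 0 -0.33;0.027 -0.197 0 0 -0.33;0.027 -0.197 0 0 -0.33;0.027 -0.197 0 0 -0.33;0.027 -0.197 0 0 -0.33;0.027 -0.197 0 0 -0.33'
python3 -m crank '0.027 -0.197 0 0 -0.33;0 0 0 0 -0.33;0 0 0 0 -0.33'
python3 -c "
from h import *
go(.5812,-.2265,.066,.152+np.pi/2)"
```

```text
time: 15.35
ee_pos: [0.5824, -0.1879, 0.2046]
eef_rot: [-0.076, 0.997, 0.0, -0.001]
ft_force: [1.5, 0.4, 0.8]
width: 0.0288
grip_force: 0.0
time: 15.65
ee_pos: [0.5829, -0.2272, 0.2045]
eef_rot: [-0.075, 0.997, 0.0, -0.001]
ft_force: [-0.4, 1.3, 0.3]
width: 0.0292
grip_force: 0.0
yaw -0.0008 (other 1.999) shift [0.0062 0.0042 0.6923] q7 2.14 axis now 1.722 p [ 0.5829 -0.2272  0.2045] tilt [ 2.5e-03  7.0e-04 -1.0e+00]
```

```bash
python3 -m crank '0.006 0.004 0.1 0 -0.33;0 0 0.16 0 -0.33;0 0 0.16 0 -0.33;0 0 0.14 0 -0.33;0 0 0.08 0 -0.33;0 0 0.052 0 -0.33;0 0 0 0 -0.33;0 0 0 0 -1;0 0 0 0 -1;0 0 0 0 -1' 30
python3 -m crank '0 0 -0.05 0 -1;0 0 -0.1 0 -1;0 0 -0.15 0 -1;0 0 -0.2 0 -1;0 0 -0.18 0 -1;0 0 0 0 -1;0 0 0 0 -1'
python3 -c "
from h import *
go(.5822,.1675,.2,1.632)"
```

```text
time: 16.65
ee_pos: [0.5832, -0.2258, 0.0689]
eef_rot: [-0.076, 0.997, -0.0, 0.001]
ft_force: [-0.2, 0.8, 3.5]
width: 0.0134
grip_force: 30.0
time: 17.35
ee_pos: [0.5827, -0.2258, 0.2046]
eef_rot: [-0.076, 0.997, -0.0, 0.001]
ft_force: [-0.6, 0.2, -3.9]
width: 0.0137
grip_force: 30.0
yaw 0.0584 (other -1.942) shift [-0.118   1.9628  0.0226] q7 2.14 axis now 1.724 p [ 0.5827 -0.2258  0.2046] tilt [-1.4e-03 -3.0e-04 -1.0e+00]
```

```bash
python3 -m crank '-0.012 0.19 0 0.058 -1;-0.014 0.197 0 0 -1;-0.014 0.197 0 0 -1;-0.014 0.197 0 0 -1;-0.014 0.197 0 0 -1;-0.014 0.197 0 0 -1;-0.014 0.197 0 0 -1;-0.014 0.197 0 0 -1;-0.014 0.197 0 0 -1;-0.014 0.207 0 0 -1'
python3 -m crank '0 0 0 0 -1;0 0 0 0 -1;0 0 0 0 -1'
python3 - <<'E'
from h import *
c=grab("wrist");z=read_state()["ee_pos"][2]+.036
for b,n in blobs(c,(12,90,90),(30,255,255),(280,0,360,300),300,3000): 
    p=ray(c,*b,z);print(b.round(1),n,p.round(4),"centre",p[:2]+.044*np.array([np.cos(.061),np.sin(.061)]))
go(.5812,.1675,.066,1.632)
E
```

```text
time: 18.35
ee_pos: [0.5811, 0.1707, 0.2021]
eef_rot: [-0.031, 1.0, -0.001, -0.001]
ft_force: [1.0, -0.5, -3.8]
width: 0.0141
grip_force: 30.0
time: 18.65
ee_pos: [0.5819, 0.1681, 0.2027]
eef_rot: [-0.03, 1.0, -0.001, -0.001]
ft_force: [0.6, 0.2, -2.8]
width: 0.0137
grip_force: 30.0
[322.8 236. ] 499 [0.536  0.1646 0.2391] centre [0.5799148  0.16732727]
yaw -0.0009 (other 1.999) shift [ 0.0039 -0.0014  0.6853] q7 1.33 axis now 1.631 p [0.5821 0.168  0.2031] tilt [ 1.1e-03 -9.0e-04 -1.0e+00]
```

```bash
python3 -m crank '-0.005 0 0 0 -1;0 0 0.2 0 -1;0 0 0.2 0 -1;0 0 0.1 0 -1;0 0 0.06 0 -1;0 0 0.06 0 -1;0 0 0.05 0 -1;0 0 0.018 0 -1;0 0 0 0 -1'
python3 -m crank '0 0 0 0 -0.33;0 0 0 0 -0.33;0 0 0 0 -0.33;0 0 -0.1 0 -0.33;0 0 -0.2 0 -0.33;0 0 -0.2 0 -0.33;0 0 -0.2 0 -0.33;0 0 0 0 -0.33;0 0 0 0 -0.33'
python3 - <<'E'
from h import *
c=grab("wrist")
for b,n in blobs(c,(12,90,90),(30,255,255),(200,0,640,330),6,3000): print(b.round(1),n,ray(c,*b,.102).round(4))
go(.5868,-.2658,.2,.152+np.pi/2)
E
```

```text
time: 19.6
ee_pos: [0.5838, 0.1699, 0.067]
eef_rot: [-0.031, 1.0, 0.0, 0.001]
ft_force: [0.5, 0.6, -3.3]
width: 0.0137
grip_force: 30.0
time: 20.5
ee_pos: [0.5838, 0.17, 0.2072]
eef_rot: [-0.031, 1.0, 0.001, 0.001]
ft_force: [-0.5, 0.4, -0.1]
width: 0.029
grip_force: 0.0
[380.1 176.9] 124 [0.5354 0.2059 0.102 ]
[322.7 177.6] 119 [0.5384 0.1663 0.102 ]
[438.3 177.6] 134 [0.5334 0.2462 0.102 ]
[322.7 292.5] 103 [0.6255 0.1717 0.102 ]
[377.7 290.8] 37 [0.6215 0.2134 0.102 ]
[427.7 292.3] 119 [0.6204 0.2515 0.102 ]
yaw -0.0573 (other 1.943) shift [ 0.3114 -2.1558  0.0287] q7 1.33 axis now 1.633 p [0.5831 0.1698 0.2058] tilt [ 1.e-04  2.e-04 -1.e+00]
```

```bash
python3 -m crank '0.027 -0.19 0 -0.057 -0.33;0.027 -0.197 0 0 -0.33;0.027 -0.197 0 0 -0.33;0.027 -0.197 0 0 -0.33;0.027 -0.197 0 0 -0.33;0.027 -0.197 0 0 -0.33;0.027 -0.197 0 0 -0.33;0.027 -0.197 0 0 -0.33;0.027 -0.197 0 0 -0.33;0.027 -0.197 0 0 -0.33'
python3 -m crank '0.027 -0.193 0 0 -0.33;0 0 0 0 -0.33;0 0 0 0 -0.33'
python3 -c "
from h import *
go(.5868,-.2658,.066,.152+np.pi/2)"
```

```text
time: 21.55
ee_pos: [0.5848, -0.2276, 0.2045]
eef_rot: [-0.076, 0.997, 0.0, -0.001]
ft_force: [0.6, 0.1, -0.3]
width: 0.0292
grip_force: 0.0
time: 21.85
ee_pos: [0.5852, -0.2662, 0.2043]
eef_rot: [-0.075, 0.997, 0.0, -0.001]
ft_force: [0.4, 0.8, 0.4]
width: 0.0292
grip_force: 0.0
yaw -0.0018 (other 1.998) shift [-0.0101 -0.      0.6917] q7 2.21 axis now 1.72 p [ 0.5852 -0.2662  0.2043] tilt [ 2.5e-03  9.0e-04 -1.0e+00]
```

```bash
python3 -m crank '-0.01 0 0.1 0 -0.33;0 0 0.16 0 -0.33;0 0 0.16 0 -0.33;0 0 0.14 0 -0.33;0 0 0.08 0 -0.33;0 0 0.052 0 -0.33;0 0 0 0 -0.33;0 0 0 0 -1;0 0 0 0 -1;0 0 0 0 -1' 30
python3 -m crank '0 0 -0.05 0 -1;0 0 -0.1 0 -1;0 0 -0.15 0 -1;0 0 -0.2 0 -1;0 0 -0.18 0 -1;0 0 0 0 -1;0 0 0 0 -1'
python3 -c "
from h import *
go(.5855,.1277,.2,1.632)"
```

```text
time: 22.85
ee_pos: [0.5887, -0.2653, 0.0689]
eef_rot: [-0.076, 0.997, -0.0, 0.001]
ft_force: [-0.4, -0.8, 1.9]
width: 0.0138
grip_force: 30.0
time: 23.55
ee_pos: [0.5882, -0.2651, 0.2046]
eef_rot: [-0.076, 0.997, -0.0, 0.001]
ft_force: [-0.1, 0.9, -4.7]
width: 0.0134
grip_force: 30.0
yaw 0.0574 (other -1.943) shift [-0.1067  1.9612  0.0227] q7 2.21 axis now 1.722 p [ 0.5882 -0.2651  0.2046] tilt [-1.4e-03 -3.0e-04 -1.0e+00]
```

```bash
python3 -m crank '-0.011 0.19 0 0.057 -1;-0.013 0.197 0 0 -1;-0.013 0.197 0 0 -1;-0.013 0.197 0 0 -1;-0.013 0.197 0 0 -1;-0.013 0.197 0 0 -1;-0.013 0.197 0 0 -1;-0.013 0.197 0 0 -1;-0.013 0.197 0 0 -1;-0.013 0.199 0 0 -1'
python3 -m crank '0 0 0 0 -1;0 0 0 0 -1;0 0 0 0 -1'
python3 - <<'E'
from h import *
c=grab("wrist");z=read_state()["ee_pos"][2]+.036
for b,n in blobs(c,(12,90,90),(30,255,255),(280,0,360,300),300,3000): 
    p=ray(c,*b,z);print(b.round(1),n,p.round(4),"centre",p[:2]+.044*np.array([np.cos(.061),np.sin(.061)]))
go(.5836,.1275,.066,1.632)
E
```

```text
time: 24.55
ee_pos: [0.5847, 0.13, 0.2021]
eef_rot: [-0.031, 1.0, -0.0, -0.001]
ft_force: [0.0, 0.3, -2.7]
width: 0.0143
grip_force: 30.0
time: 24.85
ee_pos: [0.5855, 0.1272, 0.2027]
eef_rot: [-0.03, 1.0, -0.001, -0.001]
ft_force: [0.2, -0.2, -3.3]
width: 0.0137
grip_force: 30.0
[322.9 236.6] 496 [0.5398 0.1237 0.2391] centre [0.58374216 0.12640603]
yaw -0.0009 (other 1.999) shift [0.0096 0.0042 0.6853] q7 1.41 axis now 1.631 p [0.5857 0.1269 0.2031] tilt [ 1.2e-03 -9.0e-04 -1.0e+00]
```

```bash
python3 -m crank '0 0.004 0 0 -1;0 0 0.2 0 -1;0 0 0.2 0 -1;0 0 0.1 0 -1;0 0 0.06 0 -1;0 0 0.06 0 -1;0 0 0.05 0 -1;0 0 0.018 0 -1;0 0 0 0 -1'
python3 -m crank '0 0 0 0 -0.33;0 0 0 0 -0.33;0 0 0 0 -0.33;0 0 -0.1 0 -0.33;0 0 -0.2 0 -0.33;0 0 -0.2 0 -0.33;0 0 -0.2 0 -0.33;0.2 0 -0.1 0 0;0 0 0 0 0;0 0 0 0 0'
python3 - <<'E'
from h import *
c=grab("wrist","w6.png");np.save("w6.npy",c,allow_pickle=True)
for b,n in blobs(c,(12,90,90),(30,255,255),(200,0,640,330),6,3000): print(b.round(1),n,ray(c,*b,.102).round(4))
t=grab("top","t6.png");np.save("t6.npy",t,allow_pickle=True)
go(.424,.019,.2)
E
```

```text
time: 25.8
ee_pos: [0.5864, 0.1295, 0.067]
eef_rot: [-0.031, 1.0, 0.0, 0.001]
ft_force: [0.6, -0.4, -3.8]
width: 0.0137
grip_force: 30.0
time: 26.8
ee_pos: [0.546, 0.1272, 0.227]
eef_rot: [-0.031, 1.0, 0.001, 0.001]
ft_force: [-0.5, -0.4, -0.6]
width: 0.0414
grip_force: 0.0
[322.7 226.5] 100 [0.5412 0.126  0.102 ]
[374.7 225.8] 104 [0.5381 0.1661 0.102 ]
[425.9 225.2] 107 [0.5351 0.2055 0.102 ]
[477.9 225.9] 114 [0.5332 0.2458 0.102 ]
[322.6 325.4] 76 [0.6273 0.1313 0.102 ]
[417.1 324.7] 85 [0.6217 0.2106 0.102 ]
[366.5 326.6] 10 [0.6262 0.1683 0.102 ]
yaw -0.0 (other -0.000) shift [ 0.6426 -0.5009  0.128 ] q7 1.37 axis now 1.633 p [0.5461 0.1269 0.2255] tilt [ 6.e-04 -2.e-04 -1.e+00]
```

View pics/w6.png

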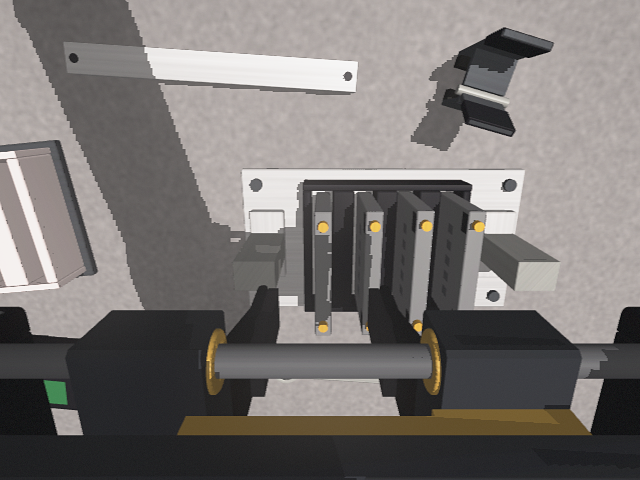

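All four modules stand in the bays, with terminals in row 226 at columns 323, 375, 426 and 478. The bar runs from (73,57) to (348,76), and clamp A is at (495,80). I'll check the module heights with two views and locate the bar.

Run:
```python
from h import *
c=np.load("w6.npy",allow_pickle=True).item();t=np.load("t6.npy",allow_pickle=True).item()
s=grab("scene")
for n,k,r in(("top",t,(160,180,260,270)),("scene",s,(360,240,470,340))):
    for b,a in blobs(k,(12,90,90),(30,255,255),r,4,3000): print(n,b.round(1),a,ray(k,*b,.102).round(4))
g=cv2.COLOR_BGR2GRAY
H=[]
for k,r in((c,(60,35,370,100)),(t,(215,285,365,320)),(s,(300,220,430,270))):
    for b,a in blobs(k,0,100,r,4,120,g): print(b.round(1),a,ray(k,*b,.014).round(4))
```

```text
scene [395.3 258. ] 18 [0.5461 0.1258 0.102 ]
scene [414.9 262.5] 15 [0.5434 0.1659 0.102 ]
scene [434.6 267. ] 17 [0.5404 0.2054 0.102 ]
scene [455.4 271.5] 20 [0.5368 0.2458 0.102 ]
scene [384.7 286.3] 23 [0.6323 0.131  0.102 ]
scene [405.3 291.8] 20 [0.6306 0.1711 0.102 ]
scene [426.6 297. ] 21 [0.6274 0.211  0.102 ]
scene [448.5 302.8] 18 [0.6254 0.2513 0.102 ]
[73.3 57.6] 76 [ 0.4242 -0.1033  0.014 ]
[347.5  75.7] 39 [0.4236 0.141  0.014 ]
[197.  82.] 11 [0.4374 0.0056 0.014 ]
[179.5  84. ] 12 [ 0.4401 -0.0103  0.014 ]
[213.5  83. ] 10 [0.4373 0.0204 0.014 ]
[228.5  84. ] 10 [0.4373 0.034  0.014 ]
[192.  85.] 5 [0.4402 0.001  0.014 ]
[201.5  85. ] 4 [0.4397 0.0096 0.014 ]
[244.  85.] 9 [0.4373 0.048  0.014 ]
[260.5  86. ] 6 [0.4372 0.0629 0.014 ]
[215.5  87. ] 6 [0.4406 0.0222 0.014 ]
[275.5  87. ] 6 [0.4372 0.0765 0.014 ]
[290.5  88. ] 6 [0.4372 0.0901 0.014 ]
[306.  89.] 7 [0.4371 0.1042 0.014 ]
[320.5  90. ] 8 [0.4371 0.1174 0.014 ]
[336.  91.] 7 [0.4371 0.1315 0.014 ]
[348.5  92. ] 10 [0.4372 0.143  0.014 ]
[326.  94.] 7 [0.4402 0.1226 0.014 ]
[275. 311.] 9 [0.4096 0.0515 0.014 ]
[345.  245.5] 4 [ 0.4534 -0.0192  0.014 ]
[366.  251.1] 12 [0.4524 0.0339 0.014 ]
[377.2 254.4] 5 [0.453  0.0619 0.014 ]
[382.2 255.7] 6 [0.4526 0.074  0.014 ]
[394.5 264.5] 82 [0.4702 0.1094 0.014 ]
[412.1 265.9] 15 [0.4587 0.1475 0.014 ]
```

Module heights agree with seated ones. The bar's centre is (.424,.019), lying along world y, and both views agree at z = 14 mm. Next I turn the gripper and go there.

```bash
python3 -m crank '0 0 0 0.094 0;0 0 0 0.094 0;0 0 0 0.094 0;0 0 0 0.094 0;0 0 0 0.094 0;0 0 0 0.094 0;0 0 0 0.094 0;0 0 0 0.094 0;0 0 0 0.094 0;0 0 0 0.094 0'
python3 -m crank '0 0 0 0.094 0;0 0 0 0.003 0;0 0 0 0 0;0 0 0 0 0'
python3 -c "
from h import *
go(.4239,.0189,.1,.0025)"
```

```text
time: 27.95
ee_pos: [0.5462, 0.1268, 0.225]
eef_rot: [0.652, 0.758, -0.001, -0.0]
ft_force: [0.8, 0.1, -0.3]
width: 0.0437
grip_force: 0.0
time: 28.35
ee_pos: [0.546, 0.1269, 0.2257]
eef_rot: [0.705, 0.71, -0.0, -0.0]
ft_force: [0.4, 0.2, 0.7]
width: 0.0435
grip_force: 0.0
yaw 0.003 (other -1.997) shift [-0.5383 -0.6116  0.6293] q7 -0.23 axis now 0.007 p [0.546  0.1269 0.2257] tilt [-4.e-04 -5.e-04 -1.e+00]
```

```bash
python3 -m crank '-0.135 -0.153 0 0.003 0;-0.135 -0.153 0 0 0;-0.135 -0.153 0 0 0;-0.135 -0.153 0 0 0;0 0 0.2 0 0;0 0 0.2 0 0;0 0 0.2 0 0;0 0 0 0 0;0 0 0 0 0'
python3 - <<'E'
from h import *
c=grab("wrist","w7.png");np.save("w7.npy",c,allow_pickle=True)
b=(cv2.cvtColor(c["img"],cv2.COLOR_BGR2GRAY)>205).astype(np.uint8)
n,_,st,ce=cv2.connectedComponentsWithStats(b)
for i in range(1,n):
    if st[i,4]>1500: print(st[i],ce[i].round(1),ray(c,*ce[i],.014).round(4))
go(.4239,.0189,.006,.0025)
E
```

```text
time: 29.25
ee_pos: [0.4237, 0.0187, 0.1069]
eef_rot: [0.707, 0.707, -0.0, -0.0]
ft_force: [0.0, 0.5, 0.1]
width: 0.0436
grip_force: 0.0
[ 455    0  185  207 9111] [507.1 132.9] [0.5406 0.0933 0.014 ]
[ 303   36   43  220 8100] [324.3 139.1] [0.4238 0.0894 0.014 ]
[ 523  142   39   53 1736] [541.7 167.4] [0.5664 0.0715 0.014 ]
yaw -0.0017 (other 1.998) shift [-0.0008 -0.0044  0.5091] q7 -0.16 axis now -0.0 p [0.4246 0.019  0.1078] tilt [ 3.0e-04  1.5e-03 -1.0e+00]
```

View pics/w7.png

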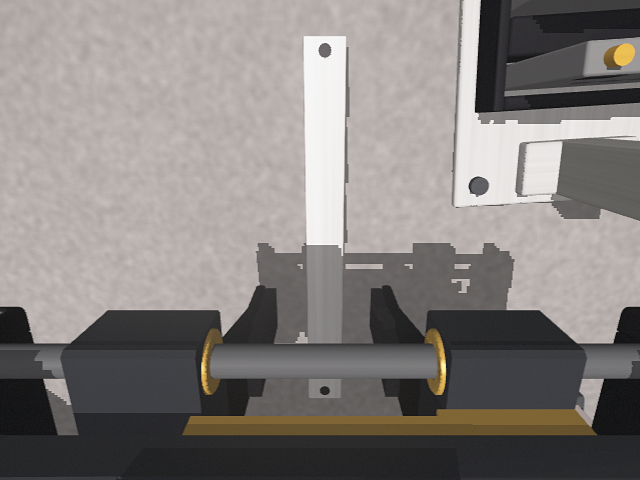

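The bar lies centred between the fingers (x about 324, holes at rows 50 and 391).

```bash
python3 -m crank '0 0 0.15 0 0;0 0 0.15 0 0;0 0 0.1 0 0;0 0 0.06 0 0;0 0 0.05 0 0;0 0 0 0 0;0 0 0 0 -1;0 0 0 0 -1;0 0 0 0 -1;0 0 0 0 -1' 40
python3 -m crank '0 0 -0.05 0 -1;0 0 -0.1 0 -1;0 0 -0.2 0 -1;0 0 -0.2 0 -1;0 0 -0.2 0 -1;0 0 -0.2 0 -1;0 0 0 0 -1;0 0 0 0 -1;0 0 0 0 -1'
python3 -c "
from h import *
c=grab('wrist');np.save('w8.npy',c,allow_pickle=True)
for b,a in blobs(c,0,110,(290,20,360,240),15,400,cv2.COLOR_BGR2GRAY): print(b,a,ray(c,*b,.2+.008))
go(.580,.1875,.2,.0615);print(read_state()['width'],read_state()['ft_force'])"
```

```text
time: 30.3
ee_pos: [0.4242, 0.0192, 0.0048]
eef_rot: [0.707, 0.707, 0.001, 0.0]
ft_force: [0.0, -1.1, 6.6]
width: 0.0256
grip_force: 40.0
time: 31.2
ee_pos: [0.4227, 0.0187, 0.193]
eef_rot: [0.707, 0.707, -0.001, -0.0]
ft_force: [-0.2, -0.0, -2.1]
width: 0.0254
grip_force: 40.0
yaw -0.0398 (other 1.960) shift [ 0.7941  0.8372 -0.0385] q7 -0.21 axis now -0.001 p [0.4226 0.0187 0.1928] tilt [-8.0e-04 -2.4e-03 -1.0e+00]
0.025445845530074247 [-0.07474949 -0.24464986 -1.65499669]
```

```bash
python3 -m crank '0 0 0 -0.039 -1;0.13 0.14 0 0 -1;0.13 0.14 0 0 -1;0.13 0.14 0 0 -1;0.13 0.14 0 0 -1;0.13 0.14 0 0 -1;0.14 0.14 0 0 -1;0 0 0 0 -1;0 0 0 0 -1;0 0 0 0 -1'
python3 - <<'E'
from h import *
c=grab('wrist','w9.png');np.save('w9.npy',c,allow_pickle=True)
z=read_state()["ee_pos"][2]
go(.580,.1875,.105,.0615)
for b,a in blobs(c,0,110,(290,20,360,240),15,400,cv2.COLOR_BGR2GRAY): print(b,a,ray(c,*b,z+.008))
E
```

```text
time: 32.25
ee_pos: [0.5812, 0.1856, 0.1932]
eef_rot: [0.686, 0.728, -0.001, -0.0]
ft_force: [-0.2, 0.2, -0.9]
width: 0.0254
grip_force: 40.0
yaw -0.0017 (other 1.998) shift [ 0.0105 -0.0054  0.4433] q7 -0.21 axis now 0.059 p [0.5813 0.1855 0.1937] tilt [-6.e-04 -1.e-03 -1.e+00]
[290.48780488 229.24390244] 41 [0.56466879 0.22395272 0.20166299]
```

View pics/w9.png

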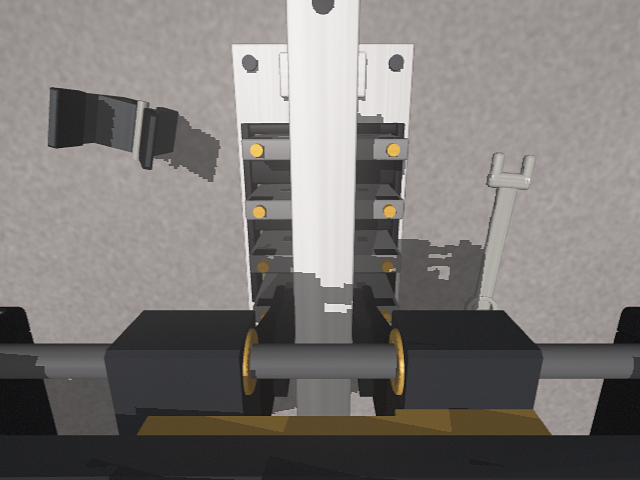

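The bar is held along the carrier over the module row. Its hole is at (322,4), and the clamp is at (110,125).

```bash
python3 -m crank '0.01 -0.005 0.1 -0.002 -1;0 0 0.12 0 -1;0 0 0.1 0 -1;0 0 0.05 0 -1;0 0 0.03 0 -1;0 0 0.02 0 -1;0 0 0.012 0 -1;0 0 0 0 -1;0 0 0 0 -1'
python3 -c "
from h import *
go(.580,.1875,.105,.0615);print(read_state()['ft_force'])"
```

```text
time: 33.2
ee_pos: [0.5809, 0.1888, 0.1083]
eef_rot: [0.684, 0.729, 0.0, 0.0]
ft_force: [1.2, 0.8, -2.8]
width: 0.0254
grip_force: 40.0
yaw 0.0013 (other -1.999) shift [-0.0063 -0.0051  0.0165] q7 -0.19 axis now 0.063 p [0.5809 0.1888 0.1083] tilt [ 4.e-04  8.e-04 -1.e+00]
[ 1.20832459  0.79317501 -2.8235539 ]
```

```bash
python3 -m crank '0 0 0.01 0 -1;0 0 0.008 0 -1;0 0 0 0 -1;0 0 0 0 -1'
python3 -c "
from h import *
go(.580,.1875,.105,.0615);print(read_state()['ft_force'])"
```

```text
time: 33.6
ee_pos: [0.5808, 0.1888, 0.1048]
eef_rot: [0.684, 0.729, 0.0, -0.0]
ft_force: [-2.6, -1.2, 5.8]
width: 0.0256
grip_force: 40.0
yaw 0.0013 (other -1.999) shift [-0.0064 -0.0045 -0.0008] q7 -0.18 axis now 0.063 p [0.5808 0.1888 0.1048] tilt [ 5.e-04  5.e-04 -1.e+00]
[-2.6175855  -1.24660209  5.75105097]
```

```bash
python3 -m crank '0 0 0 0 -0.2;0 0 0 0 -0.2;0 0 0 0 -0.1;0 0 -0.05 0 -0.1;0 0 -0.15 0 0;0 0 -0.2 0 0;0 0 -0.2 0 1;0 0 -0.2 0 1;0 0 0 0 1;0 0 0 0 1'
python3 - <<'E'
from h import *
c=grab("wrist","w10.png");t=grab("top","t10.png");s=grab("scene","s10.png")
for n,k in(("w10",c),("t10",t),("s10",s)): np.save(n+".npy",k,allow_pickle=True)
a=cv2.resize(t["img"][180:350,110:280],None,fx=3.5,fy=3.5,interpolation=cv2.INTER_CUBIC)[:,:360]
b=cv2.resize(t["img"][180:350,110:480],(800,368));
w=cv2.resize(c["img"][:330],(450,232))
v=s["img"][200:362,330:520];v=cv2.resize(v,(350,232))
cv2.imwrite("pics/m10.png",np.vstack([b,np.hstack([w,v[:,:350]])]))
go(.58,.1875,.25,.0615)
E
```

```text
time: 34.6
ee_pos: [0.5811, 0.1887, 0.2656]
eef_rot: [0.684, 0.729, 0.001, 0.0]
ft_force: [-0.5, -0.4, -1.2]
width: 0.0678
grip_force: 0.0
yaw 0.0013 (other -1.999) shift [-0.0055 -0.0006  0.0653] q7 -0.23 axis now 0.063 p [0.5801 0.1886 0.2631] tilt [-6.0e-04 -1.7e-03 -1.0e+00]
```

View pics/m10.png

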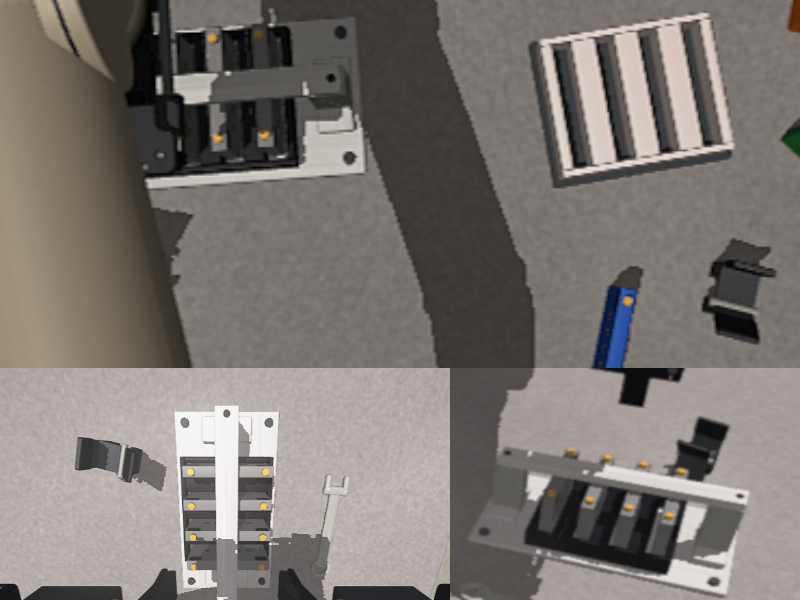

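The bar lies across both posts: the near hole in the top view and the wrist and scene crops agree. The left clamp is in the wrist crop at about (110,455). Moving above it to resolve its orientation.

```bash
python3 -c "
from h import *
go(.43,.27,.263,.0615)"
```

```text
yaw 0.0013 (other -1.999) shift [ 0.4523 -0.7239  0.0013] q7 -0.23 axis now 0.063 p [0.5801 0.1886 0.2631] tilt [-6.0e-04 -1.7e-03 -1.0e+00]
```

```bash
python3 -m crank '0.11 -0.18 0 0 1;0.11 -0.18 0 0 1;0.11 -0.18 0 0 1;0.12 -0.18 0 0 1;0 0 0 0 1;0 0 0 0 1;0 0 0 0 1'
python3 - <<'E'
from h import *
c=grab("wrist","w11.png");np.save("w11.npy",c,allow_pickle=True)
go(.43,.27,.263,.0615)
cv2.imwrite("pics/c11.png",cv2.resize(c["img"][120:320,220:440],None,fx=3.5,fy=2.9,interpolation=cv2.INTER_CUBIC))
E
```

```text
time: 35.45
ee_pos: [0.4317, 0.2686, 0.2636]
eef_rot: [0.685, 0.729, -0.0, 0.0]
ft_force: [-0.6, 1.2, -0.2]
width: 0.0872
grip_force: 0.0
yaw 0.0001 (other -2.000) shift [ 0.0083 -0.0093  0.0035] q7 -0.57 axis now 0.062 p [0.432  0.2685 0.2637] tilt [-8.e-04 -3.e-04 -1.e+00]
```

View pics/w11.png

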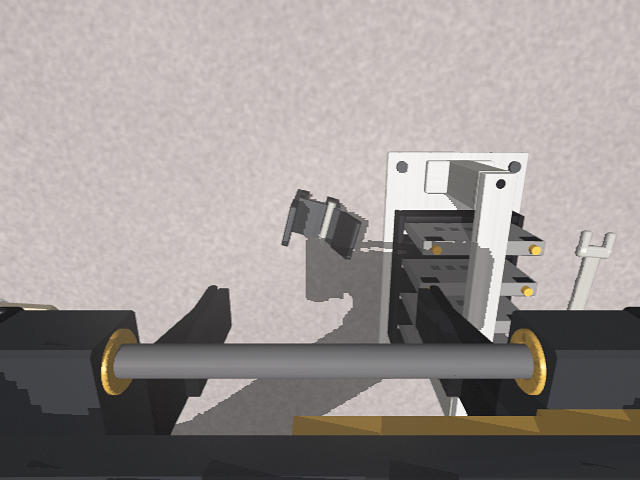

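The bar rests with its end hole at (500,184), on the post. In the clamp, the thin left plate at (295,218) is upright, so it is the fixed half. The broad leaning plate at (345,230) beside the light hinge strip (327,213) is the hinged half. I'll enlarge it for the measurement.

View pics/c11.png

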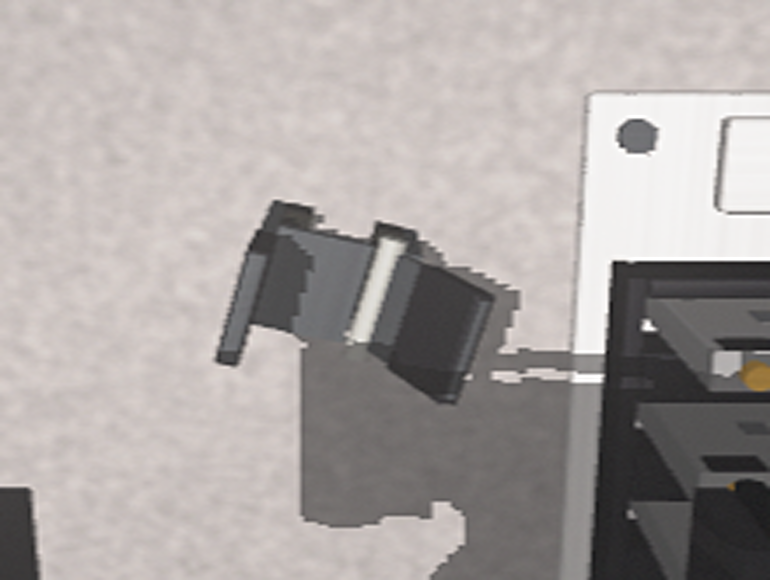

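The crop shows the fixed plate's top edge from (259,245) to (227,362), the hinge strip from (393,238) to (358,340), and the hinged handle's outer edge from (490,295) to (450,403).

Run:
```python
from h import *
c=np.load("w11.npy",allow_pickle=True).item()
f=lambda p:(220+p[0]/3.5,120+p[1]/2.9)
for n,a,b,z in(("fixed",(252,250),(219,362),.095),("strip",(393,238),(358,340),.05),("hinged",(490,295),(450,403),.092)):
    A,B=ray(c,*f(a),z),ray(c,*f(b),z);d=A-B
    print(n,A.round(4),B.round(4),((A+B)/2).round(4),"len",np.linalg.norm(d).round(4),"ang",np.arctan2(d[1],d[0]).round(3))
b=blobs(c,0,110,(485,172,515,196),15,200,cv2.COLOR_BGR2GRAY)
print("bar hole b",[ (x[0],ray(c,*x[0],.114).round(4)) for x in b])
c=np.load("w10.npy",allow_pickle=True).item()
print([(x[0],x[1],ray(c,*x[0],.114).round(4)) for x in blobs(c,0,110,(290,40,360,80),15,200,cv2.COLOR_BGR2GRAY)])
t=np.load("t10.npy",allow_pickle=True).item()
print([(x[0],x[1],ray(t,*x[0],.114).round(4)) for x in blobs(t,0,70,(255,210,268,222),2,60,cv2.COLOR_BGR2GRAY)])
```

```text
fixed [0.4032 0.2769 0.095 ] [0.396  0.2407 0.095 ] [0.3996 0.2588 0.095 ] len 0.0369 ang 1.375
strip [0.4399 0.2735 0.05  ] [0.4322 0.2364 0.05  ] [0.4361 0.2549 0.05  ] len 0.0379 ang 1.367
hinged [0.4644 0.2659 0.092 ] [0.4571 0.2298 0.092 ] [0.4607 0.2478 0.092 ] len 0.0368 ang 1.372
bar hole b [(array([500.20289855, 183.53623188]), array([0.5725, 0.3105, 0.114 ]))]
[(array([322.10526316,  64.21052632]), np.int32(57), array([0.5723, 0.3107, 0.114 ]))]
[(array([267., 212.]), np.int32(5), array([0.5946, 0.0589, 0.114 ])), (array([262.4375, 215.5625]), np.int32(16), array([0.588 , 0.0675, 0.114 ]))]
```

```bash
python3 -m crank '0 0 0 0.085 1;0 0 0 0.082 1;0 0 0 0 1;0 0 0 0 1'
python3 -c "
from h import *
go(.426,.2534,.055,-.20)"
```

```text
time: 35.9
ee_pos: [0.4317, 0.2688, 0.2639]
eef_rot: [0.773, 0.634, -0.0, 0.0]
ft_force: [-0.7, -0.2, -0.3]
width: 0.0874
grip_force: 0.0
yaw 0.0024 (other -1.998) shift [-0.0808 -0.0126  1.0444] q7 -0.83 axis now -0.196 p [0.4317 0.2688 0.2639] tilt [-5.e-04 -1.e-04 -1.e+00]
```

```bash
python3 -m crank '-0.081 0.006 0.1 0.002 1;0 0 0.2 0 1;0 0 0.2 0 1;0 0 0.15 0 1;0 0 0.1 0 1;0 0 0.1 0 1;0 0 0.1 0 1;0 0 0.09 0 1;0 0 0 0 1' 25
python3 -c "
from h import *
go(.430,.2526,.055,-.20);print(read_state()['ft_force'])"
```

```text
time: 36.8
ee_pos: [0.4281, 0.2521, 0.0541]
eef_rot: [0.774, 0.633, -0.002, 0.0]
ft_force: [-0.1, 0.4, -0.0]
width: 0.087
grip_force: 0.0
yaw 0.0003 (other -2.000) shift [ 0.0045  0.0087 -0.0048] q7 -0.74 axis now -0.2 p [0.4281 0.2521 0.0541] tilt [-0.0034 -0.0023 -1.    ]
[-0.08371249  0.4158455  -0.03157973]
```

Now squeeze: the width should reach about 43 mm.

```bash
python3 -m crank '0 0 0 0 -1;0 0 0 0 -1;0 0 0 0 -1;0 0 0 0 -1;0 0 0 0 -1;0 0 0 0 -1;0 0 0 0 -1;0 0 0 0 -1' 30
python3 -c "
from h import *
c=grab('wrist','w12.png');s=grab('scene','s12.png');go(.430,.2526,.22,.0615)"
```

```text
time: 37.6
ee_pos: [0.4281, 0.2544, 0.0575]
eef_rot: [0.774, 0.633, -0.0, -0.001]
ft_force: [-10.5, -0.2, 17.8]
width: 0.0608
grip_force: 30.1
yaw -0.167 (other 1.833) shift [-0.0089  0.0072 -0.8127] q7 -0.74 axis now -0.201 p [0.4281 0.2545 0.0575] tilt [ 0.0012 -0.0023 -1.    ]
```

Run:
```python
import cv2,numpy as np
w=cv2.imread("pics/w12.png");s=cv2.imread("pics/s12.png")
a=w[200:480,120:520]
b=cv2.resize(s[215:315,410:530],(400,333),interpolation=cv2.INTER_CUBIC)[:280]
cv2.imwrite("pics/m12.png",np.hstack([a,b]))
```

```text
(no output)
```

View pics/m12.png

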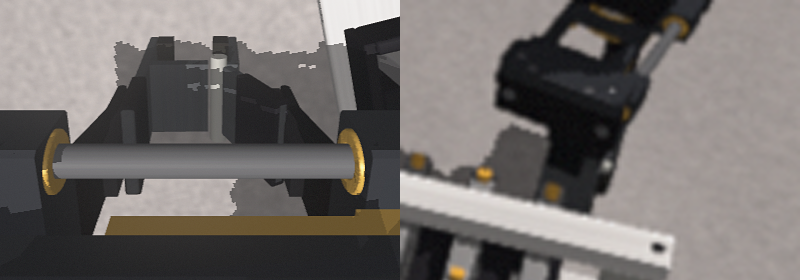

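```bash
python3 -m crank '0 0 0 0 -1;0 0 0 0 -1;0 0 0 0 -1'; python3 -m crank '0 0 0 0 -1;0 0 0 0 -1;0 0 0 0 -1;0 0 0 0 -1' 45
```

```text
time: 38.0
ee_pos: [0.4281, 0.2544, 0.0575]
eef_rot: [0.774, 0.633, -0.0, -0.001]
ft_force: [-10.0, -0.7, 17.0]
width: 0.0607
grip_force: 30.1
time: 38.4
ee_pos: [0.4268, 0.2551, 0.058]
eef_rot: [0.774, 0.633, -0.001, -0.002]
ft_force: [-18.4, -0.6, 29.4]
width: 0.0589
grip_force: 45.0
```

The squeeze is jammed: the rising handle pushes the tool up and presses the jaws onto the bench. I'll raise the tool slowly while squeezing, so the jaws come free.

```bash
python3 -m crank '0 0 -0.01 0 -1;0 0 -0.01 0 -1;0 0 -0.01 0 -1;0 0 -0.01 0 -1;0 0 0 0 -1' 28;  python3 -m crank '0 0 -0.01 0 -1;0 0 -0.01 0 -1;0 0 -0.01 0 -1;0 0 0 0 -1'
```

```text
time: 38.9
ee_pos: [0.4294, 0.2532, 0.0643]
eef_rot: [0.775, 0.632, 0.0, 0.0]
ft_force: [0.0, -0.4, -1.6]
width: 0.0446
grip_force: 26.9
time: 39.3
ee_pos: [0.4294, 0.2533, 0.0704]
eef_rot: [0.775, 0.632, 0.0, -0.0]
ft_force: [0.2, 0.5, -2.0]
width: 0.0443
grip_force: 26.9
```

```bash
python3 -m crank '0 0 -0.1 0 -1;0 0 -0.2 0 -1;0 0 -0.2 0 -1;0 0 -0.2 0 -1;0 0 -0.08 -0.083 -1;0 0 0 -0.084 -1;0 0 0 0 -1;0 0 0 0 -1'
python3 - <<'E'
from h import *
s=read_state();print(s["width"],s["ft_force"]);go(.5632,.3017,.22,.0615)
E
```

```text
time: 40.1
ee_pos: [0.429, 0.2531, 0.2257]
eef_rot: [0.687, 0.727, -0.0, -0.0]
ft_force: [-0.4, 0.7, -2.0]
width: 0.0441
grip_force: 26.9
0.04410567041327719 [-0.43816125  0.66571093 -1.99333081]
yaw -0.0033 (other 1.997) shift [0.2013 0.6849 0.0279] q7 -0.55 axis now 0.056 p [0.429  0.2531 0.2257] tilt [-4.e-04 -6.e-04 -1.e+00]
```

```bash
python3 -m crank '0.05 0.17 0 -0.003 -1;0.05 0.17 0 0 -1;0.05 0.17 0 0 -1;0.05 0.175 0 0 -1;0 0 0 0 -1;0 0 0 0 -1;0 0 0 0 -1'
python3 - <<'E'
from h import *
c=grab("wrist","w13.png");s=grab("scene","s13.png");go(.5632,.3017,.14,.0615)
z=read_state()["ee_pos"][2]-.055+.05
g=cv2.cvtColor(c["img"],cv2.COLOR_BGR2HSV);m=cv2.inRange(g,(0,0,150),(180,60,255))
m=m[200:345,280:400];n,_,st,ce=cv2.connectedComponentsWithStats(np.ascontiguousarray(m))
for i in range(1,n):
    if st[i,4]>40: print(st[i],(ce[i]+[280,200]).round(1),ray(c,*(ce[i]+[280,200]),z).round(4))
a=c["img"][150:430,150:520];b=cv2.resize(s["img"][190:290,410:530],(336,280),interpolation=cv2.INTER_CUBIC)
cv2.imwrite("pics/m13.png",np.hstack([a,b]))
E
```

```text
time: 40.8
ee_pos: [0.5627, 0.3017, 0.2258]
eef_rot: [0.684, 0.729, -0.0, -0.0]
ft_force: [-0.4, 0.2, -1.1]
width: 0.0434
grip_force: 27.2
yaw 0.0018 (other -1.998) shift [-0.0012  0.0024  0.4329] q7 -0.39 axis now 0.064 p [0.5627 0.3018 0.2266] tilt [ 8.e-04  1.e-04 -1.e+00]
[   0    0  120   77 4949] [339.7 225.1] [0.5671 0.3396 0.2216]
[64 91 10 11 73] [348.7 295.1] [0.574  0.3055 0.2216]
[ 10 126  47  18 460] [317.4 334.9] [0.5604 0.2831 0.2216]
```

View pics/m13.png

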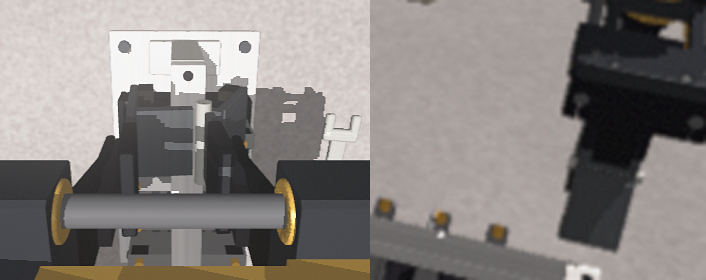

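The clamp hangs upright, fixed plate at left, with the bar's hole at crop (188,75) between its jaws. Lowering.

```bash
python3 -m crank '0 0 0.1 0 -1;0 0 0.1 0 -1;0 0 0.08 0 -1;0 0 0.06 0 -1;0 0 0.04 0 -1;0 0 0 0 -1'; python3 -m crank '0 0 0.02 0 -1;0 0 0.02 0 -1;0 0 0 0 -1;0 0 0 0 -1'
```

```text
time: 41.5
ee_pos: [0.5628, 0.3018, 0.1495]
eef_rot: [0.684, 0.73, -0.0, -0.0]
ft_force: [0.7, -0.1, -1.4]
width: 0.0434
grip_force: 27.2
time: 41.9
ee_pos: [0.5634, 0.302, 0.1423]
eef_rot: [0.684, 0.73, 0.0, -0.0]
ft_force: [1.2, 0.5, -1.5]
width: 0.0434
grip_force: 27.2
```

```bash
python3 -m crank '0 0 0.015 0 -1;0 0 0.015 0 -1;0 0 0 0 -1';python3 -m crank '0 0 0.01 0 -1;0 0 0 0 -1;0 0 0 0 -1'
```

```text
time: 42.2
ee_pos: [0.5634, 0.3019, 0.1358]
eef_rot: [0.684, 0.73, -0.0, 0.0]
ft_force: [-0.0, -0.2, -1.1]
width: 0.0436
grip_force: 27.1
time: 42.5
ee_pos: [0.5633, 0.302, 0.135]
eef_rot: [0.684, 0.73, 0.0, -0.0]
ft_force: [-2.6, -1.2, 4.9]
width: 0.0433
grip_force: 27.3
```

```bash
python3 -m crank '0 0 0.004 0 -1;0 0 0 0 0.1;0 0 0 0 0.2;0 0 0 0 0.3;0 0 0 0 0.5;0 0 0 0 0.8;0 0 0 0 1;0 0 0 0 1;0 0 0 0 1'
python3 -m crank '0 0 -0.05 0 1;0 0 -0.1 0 1;0 0 -0.2 0 1;0 0 -0.2 0 1;0 0 -0.1 0 1;0 0 0 0 1;0 0 0 0 1'
python3 - <<'E'
from h import *
c=grab("wrist","w14.png");np.save("w14.npy",c,allow_pickle=True)
m=cv2.inRange(cv2.cvtColor(c["img"],cv2.COLOR_BGR2HSV),(0,0,150),(180,60,255))
for b,n in blobs(c,0,110,(300,180,420,330),15,400,cv2.COLOR_BGR2GRAY): print(b.round(1),n,ray(c,*b,.114).round(4))
go(.47,-.2,.26,-.3)
E
```

```text
time: 43.4
ee_pos: [0.5632, 0.3019, 0.1332]
eef_rot: [0.684, 0.73, -0.0, -0.0]
ft_force: [-0.6, -0.0, -0.5]
width: 0.085
grip_force: 0.0
time: 44.1
ee_pos: [0.5634, 0.3019, 0.2638]
eef_rot: [0.684, 0.73, 0.0, 0.0]
ft_force: [0.3, 0.5, -1.1]
width: 0.0869
grip_force: 0.0
[387.4 190.4] 33 [0.6135 0.3328 0.114 ]
yaw 0.2324 (other -1.768) shift [-2.5346  0.2971  0.0145] q7 -0.4 axis now 0.065 p [0.563  0.3018 0.2628] tilt [-3.e-04 -8.e-04 -1.e+00]
```

Run:
```python
from h import *
t=grab("top","t15.png");print(ray(t,450,314,.05),ray(t,446,315,.05))
g=cv2.cvtColor(t["img"],cv2.COLOR_BGR2GRAY)
print([(b.round(1),n) for b,n in blobs(t,0,60,(400,270,500,360),20,3000,cv2.COLOR_BGR2GRAY)])
go(.42,-.215,.263,.0615)
```

```text
[ 0.39956092 -0.29112856  0.05      ] [ 0.39774152 -0.28325769  0.05      ]
[(array([450.3, 313.9]), np.int32(829)), (array([402.9, 307.7]), np.int32(54))]
yaw 0.0023 (other -1.998) shift [-2.535e+00 -8.718e-01 -2.000e-04] q7 -0.4 axis now 0.065 p [0.5629 0.3018 0.2623] tilt [-7.0e-04 -1.5e-03 -1.0e+00]
```

```bash
python3 -m crank '-0.195 -0.067 0 0 1;-0.195 -0.067 0 0 1;-0.195 -0.067 0 0 1;-0.195 -0.067 0 0 1;-0.195 -0.067 0 0 1;-0.195 -0.067 0 0 1;-0.195 -0.067 0 0 1;-0.195 -0.067 0 0 1;-0.195 -0.067 0 0 1;-0.195 -0.067 0 0 1'
python3 -m crank '-0.195 -0.067 0 0 1;-0.195 -0.067 0 0 1;-0.195 -0.067 0 0 1;-0.195 -0.067 0 0 1;0 0 0 0 1;0 0 0 0 1;0 0 0 0 1'
python3 - <<'E'
from h import *
c=grab("wrist","w16.png");np.save("w16.npy",c,allow_pickle=True);s=grab("scene","s16.png")
go(.41,-.255,.263,.0615)
p=proj(c,[.397,-.285,.05]);print(p)
x,y=np.clip(p.round().astype(int),[80,80],[559,399])
a=cv2.resize(c["img"][y-75:y+75,x-100:x+100],(800,600),interpolation=cv2.INTER_CUBIC)
print("crop origin",x-100,y-75)
w=cv2.imread("pics/w14.png");
a[:200,:300]=w[150:350,200:500]
a[:200,560:]=cv2.resize(s["img"][240:340,410:530],(240,200),interpolation=cv2.INTER_CUBIC)
cv2.imwrite("pics/m16.png",a)
E
```

```text
time: 45.2
ee_pos: [0.4538, -0.0974, 0.2625]
eef_rot: [0.684, 0.73, -0.0, -0.001]
ft_force: [0.2, -0.2, -0.3]
width: 0.0871
grip_force: 0.0
time: 45.9
ee_pos: [0.4118, -0.2539, 0.2627]
eef_rot: [0.683, 0.73, -0.0, -0.001]
ft_force: [0.4, -0.1, 0.0]
width: 0.0869
grip_force: 0.0
yaw 0.0037 (other -1.996) shift [-0.0053 -0.0106 -0.0001] q7 0.5 axis now 0.067 p [ 0.4121 -0.2538  0.263 ] tilt [ 3.e-04 -6.e-04 -1.e+00]
[307.2946805 235.800676 ]
crop origin 207 161
```

Run:
```python
import cv2,numpy as np
w=cv2.imread("pics/w16.png");a=cv2.resize(w[165:315,247:367],(480,600),interpolation=cv2.INTER_CUBIC)
b=cv2.imread("pics/w14.png")[120:360,180:500];b=cv2.resize(b,(320,240))
s=cv2.imread("pics/s16.png")[225:325,410:500];s=cv2.resize(s,(320,360),interpolation=cv2.INTER_CUBIC)
cv2.imwrite("pics/m16.png",np.hstack([a,np.vstack([b,s])]))
```

```text
(no output)
```

View pics/m16.png

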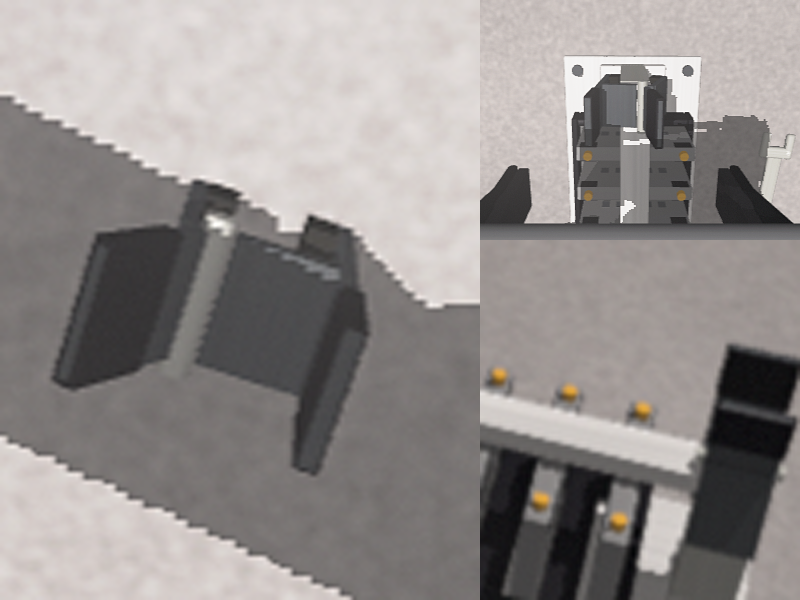

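Clamp A sits down over the bar on its post (upper right and lower right insets). For clamp B, the fixed upright plate's outer top edge runs from (368,335) to (318,472), the strip from (225,220) to (180,372), and the leaning hinged edge from (98,237) to (57,383).

Run:
```python
from h import *
c=np.load("w16.npy",allow_pickle=True).item()
f=lambda p:(247+p[0]/4,165+p[1]/4)
for n,a,b,z in(("fixed",(368,335),(320,473),.095),("strip",(225,220),(180,372),.05),("hinged",(98,237),(57,383),.087)):
    A,B=ray(c,*f(a),z),ray(c,*f(b),z);d=A-B
    print(n,((A+B)/2).round(4),"len",np.linalg.norm(d).round(4),"ang",np.arctan2(d[1],d[0]).round(3))
```

```text
fixed [ 0.4231 -0.299   0.095 ] len 0.0356 ang 1.331
strip [ 0.3873 -0.2894  0.05  ] len 0.0424 ang 1.344
hinged [ 0.3605 -0.283   0.087 ] len 0.0371 ang 1.335
```

```bash
python3 -m crank '0 0 0 0.094 1;0 0 0 0.094 1;0 0 0 0.008 1;0 0 0 0 1;0 0 0 0 1'
python3 -c "
from h import *
go(.393,-.2918,.058,-.24)"
```

```text
time: 46.5
ee_pos: [0.4118, -0.2548, 0.2633]
eef_rot: [0.786, 0.618, 0.0, -0.0]
ft_force: [-0.4, -0.2, 0.7]
width: 0.0868
grip_force: 0.0
yaw 0.0007 (other -1.999) shift [-0.2021 -0.047   1.0263] q7 0.19 axis now -0.239 p [ 0.4118 -0.2548  0.2633] tilt [ 1.e-04 -1.e-04 -1.e+00]
```

```bash
python3 -m crank '-0.2 -0.047 0 0 1;0 0 0.2 0 1;0 0 0.2 0 1;0 0 0.2 0 1;0 0 0.12 0 1;0 0 0.1 0 1;0 0 0.1 0 1;0 0 0.1 0 1;0 0 0 0 1;0 0 0 0 1' 28
python3 -c "
from h import *
go(.393,-.2918,.058,-.24);print(read_state()['ft_force'])"
```

```text
time: 47.5
ee_pos: [0.3928, -0.2918, 0.0597]
eef_rot: [0.787, 0.617, -0.0, -0.0]
ft_force: [-0.3, 0.1, 0.8]
width: 0.0868
grip_force: 0.0
yaw -0.001 (other 1.999) shift [0.0002 0.001  0.0083] q7 0.55 axis now -0.242 p [ 0.3928 -0.2918  0.0597] tilt [-4.e-04 -6.e-04 -1.e+00]
[-0.2834354   0.13793215  0.80460413]
```

```bash
python3 -m crank '0 0 0 0 -1;0 0 0 0 -1;0 0 0 0 -1;0 0 -0.01 0 -1;0 0 -0.01 0 -1;0 0 -0.01 0 -1;0 0 -0.01 0 -1;0 0 0 0 -1' 28;  python3 -m crank '0 0 -0.01 0 -1;0 0 -0.01 0 -1;0 0 -0.01 0 -1;0 0 0 0 -1;0 0 0 0 -1'
```

```text
time: 48.3
ee_pos: [0.3928, -0.2916, 0.0674]
eef_rot: [0.788, 0.616, 0.0, -0.0]
ft_force: [0.5, -0.4, -2.1]
width: 0.0456
grip_force: 25.8
time: 48.8
ee_pos: [0.3929, -0.2916, 0.0733]
eef_rot: [0.788, 0.616, 0.0, 0.0]
ft_force: [0.2, -0.3, -1.5]
width: 0.0452
grip_force: 25.8
```

```bash
python3 -m crank '0 0 -0.1 0 -1;0 0 -0.2 0 -1;0 0 -0.2 0 -1;0 0 -0.2 0 -1;0 0 -0.1 -0.065 -1;0 0 0 -0.065 -1;0 0 0 -0.064 -1;0 0 0 0 -1;0 0 0 0 -1'
python3 - <<'E'
from h import *
s=read_state();print(s["width"],s["ft_force"]);go(.5965,.0733,.23,.0615)
E
```

```text
time: 49.7
ee_pos: [0.3927, -0.2916, 0.2331]
eef_rot: [0.686, 0.728, 0.0, -0.0]
ft_force: [-0.1, -0.6, -2.1]
width: 0.0448
grip_force: 25.8
0.04478401492213572 [-0.0741014  -0.59401543 -2.09946437]
yaw -0.0017 (other 1.998) shift [1.7586 1.129  0.0158] q7 0.61 axis now 0.059 p [ 0.3927 -0.2916  0.2331] tilt [ 2.e-04 -2.e-04 -1.e+00]
```

```bash
python3 -m crank '0.176 0.113 0 -0.001 -1;0.176 0.113 0 0 -1;0.176 0.113 0 0 -1;0.176 0.113 0 0 -1;0.176 0.113 0 0 -1;0.176 0.113 0 0 -1;0.176 0.113 0 0 -1;0.176 0.113 0 0 -1;0.176 0.113 0 0 -1;0.176 0.113 0 0 -1' 
python3 -m crank '0 0 0 0 -1;0 0 0 0 -1;0 0 0 0 -1'
python3 - <<'E'
from h import *
c=grab("wrist","w17.png")
s=read_state();print(s["width"],s["ft_force"]);go(.5965,.0733,.143,.0615)
z=s["ee_pos"][2]-.013
m=cv2.inRange(cv2.cvtColor(c["img"],cv2.COLOR_BGR2HSV),(0,0,130),(180,60,255))[240:340,260:320]
print(m.sum(1)//255)
for v in range(250,340,15): print(v,cv2.cvtColor(c["img"],cv2.COLOR_BGR2GRAY)[v,262:390:3])
E
```

```text
time: 50.7
ee_pos: [0.5967, 0.0756, 0.2328]
eef_rot: [0.685, 0.728, -0.0, -0.0]
ft_force: [0.5, -1.2, -1.4]
width: 0.0448
grip_force: 26.4
time: 51.0
ee_pos: [0.596, 0.0727, 0.2331]
eef_rot: [0.685, 0.728, -0.0, 0.0]
ft_force: [-0.8, -0.6, -2.1]
width: 0.0445
grip_force: 26.4
0.04449008831827125 [ 0.16606817 -0.29146311 -1.82446377]
yaw -0.0006 (other 1.999) shift [0.0038 0.0031 0.4517] q7 0.02 axis now 0.06 p [0.596  0.0725 0.2333] tilt [-2.e-04 -2.e-04 -1.e+00]
[24 23 24 25 27 31 23 20 18  7 19 19 19 18 15 15 15 15  9  9  6  6  6  6
  0  0  0  0  0  0  0  0  0  0  0  0  0  0  0  0  0  0  0  0  0  0  0  0
  0  0  0  0  0  0  0  0  0  0  0  0  0  0  0  0  0  0  0  0  0  0  0  0
  0  0  0  0  0  0  0  0  0  0  0  0  0  0  0  0  0  0  0  0  0  0  0  0
  0  0  0  0]
250 [ 83  84  83  80  72  71  60  57 185 155 185 180 170 167 109 103 102 103
 105 106 104 100 105 107 106 106 105 106 107  54  55  54  54  53  66  66
  64  94 103 100 101  97  97]
265 [ 81  62  64  64  64  67  59  61  62  60  61  82 108 104  94  68 101  98
  96  98 100 101 100  99 100  99 102  99  98  97  97 101 101  99  61  63
  61  76  96  98  97  98 100]
280 [ 68  63  57  49  46  47  47  46  46  42  56  73 106 104  94  74  63  60
  61  61  62  63  62  62  62  60  63  61  61  60  60  61  59  43  41  43
  42  42  85 101  99 101 102]
295 [ 44  48  52  51  44  43  42  42  40  40  48  61 106 103  92  71  59  57
  94  95  96  96  94  95  97  96  97  97 100  95  96  97 100  38  49  47
  47  48  44  37  41  34  34]
310 [ 44  43  60  60  42  38  38  40  35  38  40  54 105 102  91  77  60  57
  57  58  59  59  59  59  58  58  59  59  57  54  58  57  58  40  56  58
  56  54  35  40  41  40  39]
325 [ 43  39  61  60  49  40  38  36  38  39  40  78 105 103  92  96  92  96
  98  99  95  96  97  98  94  95  97  97  97  99  98  97  88  47  52  97
  97  72  34  37  33  40  40]
```

```bash
python3 -m crank '0.003 0.003 0.1 0 -1;0 0 0.1 0 -1;0 0 0.1 0 -1;0 0 0.07 0 -1;0 0 0.05 0 -1;0 0 0 0 -1'; python3 -m crank '0 0 0.015 0 -1;0 0 0.015 0 -1;0 0 0 0 -1;0 0 0 0 -1'
```

```text
time: 51.65
ee_pos: [0.5961, 0.0742, 0.1484]
eef_rot: [0.685, 0.729, -0.001, -0.0]
ft_force: [0.1, -0.2, -1.6]
width: 0.0445
grip_force: 26.4
time: 52.05
ee_pos: [0.597, 0.0747, 0.1436]
eef_rot: [0.684, 0.729, 0.0, 0.0]
ft_force: [-0.1, 0.2, -2.3]
width: 0.0446
grip_force: 26.3
```

```bash
python3 -m crank '0 0 0.015 0 -1;0 0 0.015 0 -1;0 0 0 0 -1;0 0 0 0 -1'; python3 -m crank '0 0 0.01 0 -1;0 0 0 0 -1;0 0 0 0 -1'
```

```text
time: 52.45
ee_pos: [0.5972, 0.0745, 0.1376]
eef_rot: [0.684, 0.729, 0.0, 0.0]
ft_force: [-0.1, -0.6, 2.0]
width: 0.0439
grip_force: 26.8
time: 52.75
ee_pos: [0.5982, 0.0744, 0.1366]
eef_rot: [0.684, 0.729, 0.001, 0.001]
ft_force: [2.0, -0.6, 5.8]
width: 0.0435
grip_force: 27.2
```

```bash
python3 -m crank '0 0 0.004 0 -1;0 0 0 0 0.1;0 0 0 0 0.2;0 0 0 0 0.3;0 0 0 0 0.5;0 0 0 0 0.8;0 0 0 0 1;0 0 0 0 1;0 0 0 0 1'
python3 -m crank '0 0 -0.05 0 1;0 0 -0.1 0 1;0 0 -0.2 0 1;0 0 -0.2 0 1;0 0 -0.2 0 1;-0.2 0 0 0 1;-0.2 0 0 0 1;0 0 0 0 1;0 0 0 0 1'
python3 - <<'E'
from h import *
c=grab("wrist","w18.png");t=grab("top","t18.png");s=grab("scene","s18.png")
b=proj(c,[.5870,.0730,.114]);print(b)
x,y=b.round().astype(int)
a=cv2.resize(c["img"][max(0,y-90):y+60,x-80:x+80],(400,375),interpolation=cv2.INTER_CUBIC)
d=cv2.resize(s["img"][235:365,335:500],(400,315),interpolation=cv2.INTER_CUBIC)
d=cv2.resize(d,(400,375));
e=cv2.resize(t["img"][180:280,125:295],(400,235),interpolation=cv2.INTER_CUBIC)[:225]
f=cv2.resize(c["img"],(300,225));f=np.hstack([f,np.zeros((225,100,3),np.uint8)])
cv2.imwrite("pics/m18.png",np.vstack([np.hstack([a,d]),np.hstack([e,f])]))
E
```

```text
time: 53.65
ee_pos: [0.5967, 0.0746, 0.1345]
eef_rot: [0.684, 0.729, 0.0, -0.0]
ft_force: [-0.6, 0.2, 0.5]
width: 0.0847
grip_force: 0.0
time: 54.55
ee_pos: [0.6018, -0.0063, 0.2853]
eef_rot: [0.685, 0.728, 0.0, 0.0]
ft_force: [-0.4, 0.5, -0.1]
width: 0.0868
grip_force: 0.0
[311.70247504 122.83129403]
```

View pics/m18.png

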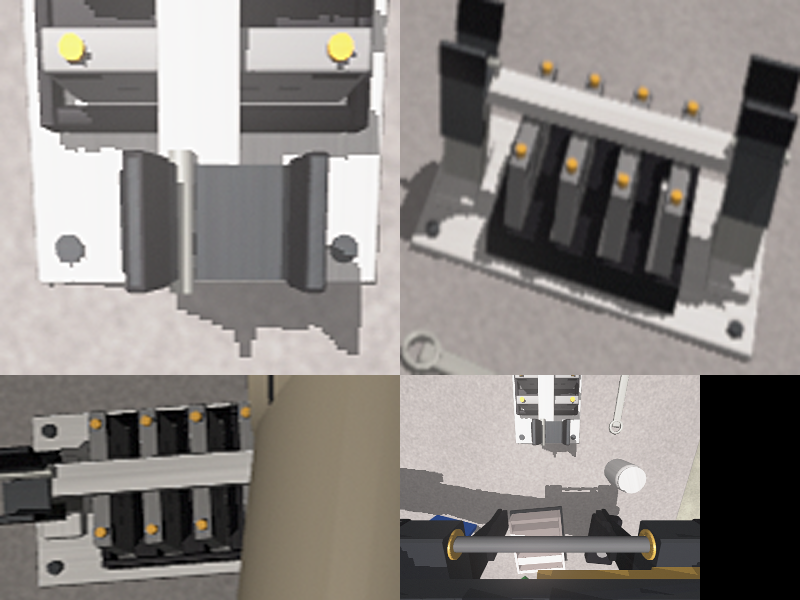

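All four modules are seated, the bar lies across the posts, and both clamps grip bar and post (scene crop and upper-left crop, with clamp B around (225,220)). The arm is clear, so I'm handing in.

```bash
python3 -c "
from bench import workorder
print(workorder.close_job())"
```

```text
the job is handed in; nothing more can be done
None
```

I handed the job in at about 55 s on the robot's clock; the hand-in returned no verdict. By the cameras, all four modules are down in their own bays, the bar lies centrally across both posts, and a clamp sits over the bar on each post. The jaw angle and grip force could not be read directly.

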